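# Serve two from the gravity rack and restock it

## Task

Set the serving tray for two guests. First lift two coasters, one after the other, off the top of the spring-loaded caddy and lay them flat on the serving tray; then take the two oldest snack tins, from the low front of the sloped rack, and stand one upright in the middle of each coaster, leaving the third old tin to slide down to the front. Finally load every new tin standing on the table into the rack behind it, upright and in single file, and leave the other two coasters in the caddy and the glassware and other barware where they are.

Things in the scene. Friction and masses are not known exactly. Their poses are not given: they have to be found in the camera images.
- ramp: slick glide channel of the gravity rack, sloping 15 degrees. Origin: on its floor, mid-width, at the inner face of the front lip, 30 mm above the table; x runs up the floor, z square to it. 62 mm wide inside, rails 14 mm high and 5 mm thick, lip 22 mm high. Holds five tins in single file; a tin set down on it slides down until it meets the lip or the tin ahead.
- lane_back (a point): point on the channel floor, mid-width, 261 mm up from the lip: where the fifth tin would stand. The upper end, 306 mm from the lip, is open.
- old1: snack tin, an upright cylinder 58 mm across and 70 mm tall, brown paper band, steel ring-pull lid, about 150 g. Origin: centre of its underside; z up its axis. At the start the oldest: at the low front of the rack, against the lip.
- old2: snack tin, an upright cylinder 58 mm across and 70 mm tall, brown paper band, steel ring-pull lid, about 150 g. Origin: centre of its underside; z up its axis. At the start second in the rack.
- old3: snack tin, an upright cylinder 58 mm across and 70 mm tall, brown paper band, steel ring-pull lid, about 150 g. Origin: centre of its underside; z up its axis. At the start third, the last in the rack; it stays in the rack.
- new1: snack tin, an upright cylinder 58 mm across and 70 mm tall, brown paper band, steel ring-pull lid, about 150 g. Origin: centre of its underside; z up its axis. New stock, standing at the start on the right-hand part of the table among the glasses; two to four of the four are present (None when absent).
- new2: snack tin, an upright cylinder 58 mm across and 70 mm tall, brown paper band, steel ring-pull lid, about 150 g. Origin: centre of its underside; z up its axis. New stock, standing at the start on the right-hand part of the table among the glasses; two to four of the four are present (None when absent).
- new3: snack tin, an upright cylinder 58 mm across and 70 mm tall, brown paper band, steel ring-pull lid, about 150 g. Origin: centre of its underside; z up its axis. New stock, standing at the start on the right-hand part of the table among the glasses; two to four of the four are present (None when absent).
- new4: snack tin, an upright cylinder 58 mm across and 70 mm tall, brown paper band, steel ring-pull lid, about 150 g. Origin: centre of its underside; z up its axis. New stock, standing at the start on the right-hand part of the table among the glasses; two to four of the four are present (None when absent).
- caddy: fixed spring-loaded caddy, base 128 x 92 mm, with end plates and corner guides 80 mm high around four stacked coasters (2 mm play). Origin: on the table under the stack; x along the coasters' length. The guides leave the middle 72 mm of each long side open, so the top coaster, standing 6 mm proud, is gripped across its 64 mm width from above.
- lift (a joint): height of the caddy's spring platform (m): 0 with four coasters on it. Its 42 N/m spring raises it about 14 mm for each coaster removed, so the top of the stack stays about 86 mm above the table.
- coaster1: oblong walnut coaster 100 x 64 x 14 mm with a cork inlay, 60 g. Origin: centre of its underside; x along its 100 mm length, y across its 64 mm width. At the start on top of the stack.
- coaster2: oblong walnut coaster 100 x 64 x 14 mm with a cork inlay, 60 g. Origin: centre of its underside; x along its 100 mm length, y across its 64 mm width. At the start second from the top.
- coaster3: oblong walnut coaster 100 x 64 x 14 mm with a cork inlay, 60 g. Origin: centre of its underside; x along its 100 mm length, y across its 64 mm width. At the start third from the top; it stays in the caddy.
- coaster4: oblong walnut coaster 100 x 64 x 14 mm with a cork inlay, 60 g. Origin: centre of its underside; x along its 100 mm length, y across its 64 mm width. At the start at the bottom; it stays in the caddy.
- tray: steel serving tray, fixed, 300 x 170 mm outside, rim 16 mm high, walls 6 mm, inner floor 6 mm above the table. Origin: on the table under its middle; x along its 300 mm length. There is room for two coasters lying across it, 130 mm apart along x.
- tumbler: bystander: short glass tumbler, 80 mm across, 85 mm tall; origin under its middle.
- jigger: bystander: steel double-cone jigger, 44 mm across, 82 mm tall; origin under its middle.
Mind the look-alikes: they are no part of the job. What is shaped like the new2 but orange is not meant.

How it is judged:
On the way, in this order (a step that is already met when the one before it is completed fails the run):
1. the two top coasters lie flat on the tray (x of coaster1 in the frame of tray between -0.13 and 0.13 m and y of coaster1 in the frame of tray between -0.07 and 0.07 m and z of coaster1 in the frame of tray between 0.002 and 0.01 m and angle between each of coaster1, coaster2's own z axis and vertical below 0.08 rad and x of coaster2 in the frame of tray between -0.13 and 0.13 m and y of coaster2 in the frame of tray between -0.07 and 0.07 m and z of coaster2 in the frame of tray between 0.002 and 0.01 m), for 0.2 s.
2. the two oldest tins stand on the coasters, one on each (((horizontal distance between old1 and coaster1 below 0.018 m and z of old1 in the frame of coaster1 between 0.01 and 0.018 m and angle between each of old1, old2's own z axis and vertical below 0.1 rad and horizontal distance between old2 and coaster2 below 0.018 m and z of old2 in the frame of coaster2 between 0.01 and 0.018 m) or (horizontal distance between old1 and coaster2 below 0.018 m and z of old1 in the frame of coaster2 between 0.01 and 0.018 m and angle between each of old1, old2's own z axis and vertical below 0.1 rad and horizontal distance between old2 and coaster1 below 0.018 m and z of old2 in the frame of coaster1 between 0.01 and 0.018 m))), for 0.2 s.
3. every new tin stands in the rack behind the remaining old one (x of new1 in the frame of ramp between 0.02 and 0.29 m and y of new1 in the frame of ramp between -0.01 and 0.01 m and z of new1 in the frame of ramp between -0.004 and 0.006 m and angle between the z axis of each of new1, new2, new3, new4, old3 and the z axis of ramp, either way round below 0.1 rad and linear speed of each of new1, new2, new3, new4, old3 below 0.02 m/s and x of new2 in the frame of ramp between 0.02 and 0.29 m and y of new2 in the frame of ramp between -0.01 and 0.01 m and z of new2 in the frame of ramp between -0.004 and 0.006 m and x of new3 in the frame of ramp between 0.02 and 0.29 m and y of new3 in the frame of ramp between -0.01 and 0.01 m and z of new3 in the frame of ramp between -0.004 and 0.006 m and x of new4 in the frame of ramp between 0.02 and 0.29 m and y of new4 in the frame of ramp between -0.01 and 0.01 m and z of new4 in the frame of ramp between -0.004 and 0.006 m and x of old3 in the frame of ramp between 0.02 and 0.29 m and y of old3 in the frame of ramp between -0.01 and 0.01 m and z of old3 in the frame of ramp between -0.004 and 0.006 m and x of old3 in the frame of ramp below 0.036 m), for 0.2 s.
At the end, for the whole second after the job is handed in: The first two coasters lie flat on the tray with an oldest tin upright on each, centred within 18 mm; the third old tin is at the rack's front (axis within 36 mm of the lip), every new tin stands square and still in the channel behind it, and two coasters remain in the caddy (all of step 1 and all of step 3 and ((horizontal distance between old1 and coaster1 below 0.018 m and z of old1 in the frame of coaster1 between 0.01 and 0.018 m and angle between each of old1, old2's own z axis and vertical below 0.1 rad and horizontal distance between old2 and coaster2 below 0.018 m and z of old2 in the frame of coaster2 between 0.01 and 0.018 m) or (horizontal distance between old1 and coaster2 below 0.018 m and z of old1 in the frame of coaster2 between 0.01 and 0.018 m and angle between each of old1, old2's own z axis and vertical below 0.1 rad and horizontal distance between old2 and coaster1 below 0.018 m and z of old2 in the frame of coaster1 between 0.01 and 0.018 m)) and z of coaster3 in the frame of caddy between 0.02 and 0.09 m and x of coaster3 in the frame of caddy between -0.01 and 0.01 m and y of coaster3 in the frame of caddy between -0.01 and 0.01 m and z of coaster4 in the frame of caddy between 0.02 and 0.09 m and x of coaster4 in the frame of caddy between -0.01 and 0.01 m and y of coaster4 in the frame of caddy between -0.01 and 0.01 m and linear speed of each of old1, old2, coaster1, coaster2 below 0.02 m/s); the robot touches nothing.
It fails at once if the tumbler is shifted by more than 6 cm or knocked over (distance of tumbler from where it was at the start of the episode above 0.06 m or angle between tumbler's own z axis and vertical above 0.6 rad).
It fails at once if the jigger is shifted by more than 6 cm or knocked over (distance of jigger from where it was at the start of the episode above 0.06 m or angle between jigger's own z axis and vertical above 0.6 rad).
Of new1, new2, new3, new4 only 2 to 4 are there at a start; the rules pass over those that are not, and their reading is None.
At some moment in a run one of new1, new2, new3, new4 may be knocked a few centimetres aside while the robot is not near it.
It also fails if it takes over 210 s, if anything falls off the work surface, if the arm or the gripper's body presses on something with over 40 N, if the wrist force passes 120 N, or if a joint passes its speed limit or range.

## Robot

A 7-joint arm with a two-finger parallel gripper is mounted at the origin on the work surface. World frame = base frame: x ahead of the robot, y to its left, z up, the work surface at z = 0. Lengths are in m, angles in rad, forces in N, time in s.
With the tool pointing down it reaches from about 0.35 to 0.9 m from the base axis. Payload 8.1 kg.
Tool frame: the origin (TCP) lies midway between the tips of the shut fingers; the grasp point (between the pads) lies 19 mm behind it; z points along the fingers, y is the line along which they close (so a half turn about z gives the same grasp; the last joint's range is limited). The gripper opens to 92 mm and grips with 3 to 60 N. Pads are 19 mm wide; open, the fingers measure 130 mm over their backs; the gripper's body (75 mm by 190 mm) begins 47 mm behind the grasp point.
Start: joints at [1.052, 0.434, 0.025, 1.573, -0.012, 1.134, -0.075], TCP at [0.252, -0.572, 0.227] pointing down, gripper open.
Joint ranges: [-2.62, 2.62], [-0.44, 2.09], [-1.27, 1.32], [0.08, 2.57], [-1.32, 4.46], [0.12, 2], [-2.74, 2.74]. Speed limits (rad/s): [2.22, 2.22, 3.01, 3.01, 3.14, 3.14, 3.14].

## Interface

Orientations are given as a rotation vector (axis times angle).
In Python, from cell import arm gives the robot as it stands.
- The arm moves only by the tool arm_command, never from a script. Its arguments are lists of equal length, an entry for each row: "dp": the shift along the tool's x, y, z in units of 25 mm (1.0 is 25 mm), a list of three; "angular": the turn, a rotation vector about the tool's x, y, z in units of 0.15 rad (1.0 is 0.15 rad), a list of three; "claw": the opening, from 0 (shut) to 1 (fully open). In form: {"dp": [[x, y, z], ...], "angular": [[rx, ry, rz], ...], "claw": [claw, ...]}. A call has 1 to 10 rows; each row shifts and turns the commanded pose from where the row before left it, along the tool's axes as they then stand; what a row does not reach is not made up. A row lasts 1/10 s, in which the tool goes at most 50 mm and 8.59 degrees, less where a joint would pass 70% of its speed; a pose out of reach is approached as far as the arm can. A call with a number of a shift or a turn outside -1 to 1 is refused whole. A call with a gripper value outside its range is refused whole. The fingers move at their own pace and stop on an object; "force" is the grip in N (left out, the last holds). Time passes only in rows, so rows that do not move let the fingers close. It gives the time, the measured TCP pose, the force, the opening and the grip force at its end, in the units of the state.
- arm.observe(): the state, without advancing time (a new reading comes with each control period).
- arm.get_image(name): name is "side" or "top"; returns a dict with "frame" (384x512x3 uint8, red, green, blue), "z_map" (384x512 float32, m along the optical axis (not along the pixel's ray), 0 where there is no reading), "K" (3x3 intrinsics, pixels), "R" (3x3) and "t" (3): a world point X has camera coordinates R X + t. Camera axes: x right, y down, z forward; pixel columns grow to the right and rows downward; lengths in m; the calibration is good to about 2 mm. A picture is of the moment at which its call begins.
- arm.sign_off(): hands the job in; it is judged then, once.
The state is a dict: "clock": time; "joints": joint angles; "dq": joint speeds; "joint_efforts": joint torques, N m; "position": TCP position; "ee_rot": TCP orientation; "force": force on the tool from outside, world axes, zero at the start; "ft_torque": the same for the moment, N m; "width": opening from 0.0 (shut) to 1.0 (fully open); "gripper_force": force on a finger pad.
Only numpy, scipy, OpenCV 4.12 (cv2) and the standard library are available. Lean on these libraries where they do the work, as an engineer would, in place of code of your own. Each camera call takes 0.05 s, during which the arm holds its last target. There are 200 camera calls.

## Working session

There is one attempt and no reset: what is moved stays moved. The work goes in short steps, Python scripts to look and compute and a tool call to move; the robot and the scene stay as the last step left them, time stands still between calls to the robot, and variables do not carry over. Pictures are saved under pics/ and viewed, at most 15 in all, crops included, and the job is handed in when it is done.

Besides the shell and the picture viewer there is one more tool, called after ">>>" as name(argument=value, ...) on one line, values as JSON. arm_command: Moves the arm, as the interface text tells. Its arguments: {"type":"object","properties":{"dp":{"type":"array","items":{"type":"array","items":{"type":"number"}}},"angular":{"type":"array","items":{"type":"array","items":{"type":"number"}}},"claw":{"type":"array","items":{"type":"number"}},"force":{"type":"number"}},"required":["dp","angular","claw"]}

```bash
mkdir -p pics; ls
cat > h.py <<'E'
import numpy as np, cv2
from cell import arm
def grab(n):
    d=arm.get_image(n); return d
def cloud(d):
    z=d["z_map"].astype(float); v,u=np.indices(z.shape); K=d["K"]
    c=np.stack([(u-K[0,2])/K[0,0]*z,(v-K[1,2])/K[1,1]*z,z],-1)
    return (c-d["t"])@d["R"]   # R^T(c-t)
def save(d,p): cv2.imwrite(p,d["frame"][:,:,::-1])
E
python3 - <<'E'
from h import *
for n in("top","side"):
    d=grab(n); save(d,f"pics/{n}0.png"); P=cloud(d); np.savez(f"{n}0.npz",P=P,**d)
    print(n,d["K"].round(1).tolist(),(-d["R"].T@d["t"]).round(3), (d["z_map"]>0).mean())
print(arm.observe())
E
```

```text
pics
top [[433.7, 0.0, 259.0], [0.0, 433.7, 193.4], [0.0, 0.0, 1.0]] [ 0.394 -0.089  1.353] 0.9957987467447916
side [[386.2, 0.0, 255.2], [0.0, 386.2, 194.7], [0.0, 0.0, 1.0]] [0.293 0.476 0.8  ] 0.9959615071614584
{'clock': 0.1, 'joints': array([ 1.05239324,  0.43517313,  0.02498099,  1.57400425, -0.01158367,
        1.13402406, -0.07509733]), 'dq': array([-1.11460133e-03, -1.98798404e-03,  7.91613578e-04, -2.52756546e-03,
        2.00240179e-03, -3.14781498e-06,  1.83465129e-04]), 'joint_efforts': array([ 1.94268374e-03, -6.69131470e+01,  9.87399481e-01, -3.15149081e+01,
       -6.05191151e-02,  3.73780949e-02, -1.24685832e-05]), 'position': array([ 0.25220549, -0.57134232,  0.22601195]), 'ee_rot': array([-3.07259993e+00, -6.48057090e-01,  7.03823402e-04]), 'force': array([-0.03718865, -0.69638636,  0.44751651]), 'ft_torque': array([-0.00128332,  0.02436712,  0.02585564]), 'gripper_force': 0.0, 'width': 0.9978466378552551}
```

View pics/top0.png

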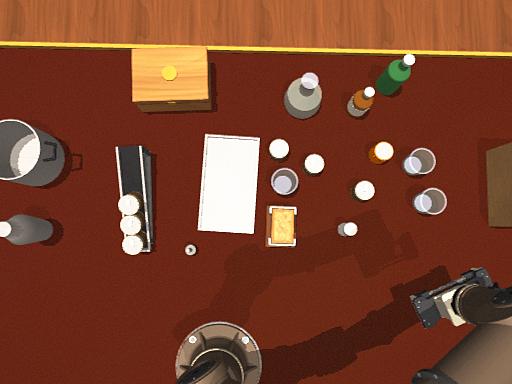

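View pics/side0.png

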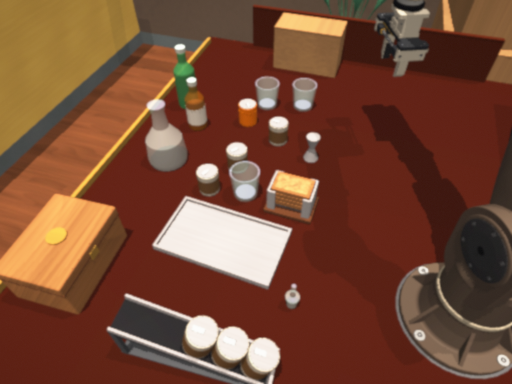

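The top view shows the rack at (135,200) with old tins at (128,204), (131,224), (133,244), the tray at (228,185) and the caddy at (282,226). New tins are at (279,149), (314,163), (364,190). The decoy is orange at (381,152), the tumbler at (285,181) and the jigger at (347,229). The side view confirms three new tins and no hidden fourth.

```bash
cat >> h.py <<'E'
def blob(d,P,uv,zr,rad=22):
    """points near pixel uv with world z in range: min-enclosing circle centre + count"""
    v,u=np.indices(P.shape[:2]); m=(np.hypot(u-uv[0],v-uv[1])<rad)&(P[...,2]>zr[0])&(P[...,2]<zr[1])
    n,l,s,c=cv2.connectedComponentsWithStats(m.astype(np.uint8)); 
    if n<2: return None
    k=1+np.argmax(s[1:,4]); q=P[l==k]
    (x,y),r=cv2.minEnclosingCircle(q[:,:2].astype(np.float32)); return np.r_[x,y,np.median(q[:,2]),r,len(q)].round(4), q
def rect(q):
    (c,s,a)=cv2.minAreaRect((q[:,:2]*1000).astype(np.float32)); return np.round(c,1),np.round(s,1),round(a,2)
E
python3 - <<'E'
from h import *
d=dict(np.load("top0.npz"));P=d["P"]
for n,uv in dict(n1=(279,149),n2=(314,163),n3=(364,190),orange=(381,152)).items(): print(n,blob(d,P,uv,(.05,.09),16)[0])
for n,uv in dict(o3=(128,204),o2=(131,224),o1=(133,244)).items(): print(n,blob(d,P,uv,(.085,.2),12)[0])
for n,uv in dict(tumb=(285,181),jig=(347,229),thing=(190,250),g1=(420,162),g2=(431,202)).items():
    for zr in((.02,.15),):print(n,blob(d,P,uv,zr,18)[0])
b=blob(d,P,(228,185),(.003,.022),85);print("tray",b[0],rect(b[1]))
b=blob(d,P,(282,226),(.08,.1),30);print("coaster",b[0],rect(b[1]))
b=blob(d,P,(282,226),(.074,.1),30);print("caddy",b[0],rect(b[1]))
hsv=cv2.cvtColor(d["frame"],cv2.COLOR_RGB2HSV)
m=(P[...,2]>.03)&(P[...,1]>.18)&(P[...,1]<.36)&(P[...,0]>.2)&(P[...,0]<.6)
q=P[m];print("rack",rect(q),q.min(0),q.max(0))
for r in range(140,260,8): print(r,[(c,*(P[r,c]*1000).round(0).astype(int)) for c in range(112,160,3)][2:15:1] if r in(156,180,252) else "")
E
```

```text
n1 [ 6.522e-01 -1.724e-01  6.970e-02  2.930e-02  3.020e+02]
n2 [ 6.076e-01 -2.786e-01  6.930e-02  2.920e-02  3.010e+02]
n3 [ 5.291e-01 -4.304e-01  6.920e-02  2.990e-02  3.150e+02]
orange [ 6.488e-01 -4.894e-01  6.950e-02  3.030e-02  3.130e+02]
o3 [4.786e-01 2.595e-01 1.347e-01 3.850e-02 3.740e+02]
o2 [4.179e-01 2.482e-01 1.201e-01 3.350e-02 3.930e+02]
o1 [3.633e-01 2.436e-01 1.051e-01 3.130e-02 3.710e+02]
tumb [ 5.516e-01 -1.888e-01  7.730e-02  3.970e-02  3.040e+02]
jig [ 4.128e-01 -3.844e-01  8.060e-02  1.940e-02  1.480e+02]
thing [3.456e-01 8.950e-02 4.090e-02 1.560e-02 8.700e+01]
g1 [ 6.180e-01 -5.995e-01  6.400e-02  4.030e-02  5.030e+02]
g2 [ 4.986e-01 -6.295e-01  6.510e-02  4.040e-02  5.130e+02]
tray [ 5.522e-01 -2.340e-02  6.400e-03  1.718e-01  4.358e+03] (array([551. , -18.9]), array([189.2, 312.5]), 88.82)
coaster [ 4.203e-01 -1.873e-01  8.530e-02  5.960e-02  7.560e+02] (array([ 421.1, -184.1]), array([ 68.6, 111.8]), 85.01)
caddy [ 4.205e-01 -1.833e-01  8.470e-02  6.620e-02  8.870e+02] (array([ 419.6, -183.7]), array([ 77.7, 114.2]), 88.56)
rack (array([466.5, 252. ]), array
[... 1458 characters left out ...]
 
204 
212 
220 
228 
236 
244 
252 [(118, np.int64(334), np.int64(316), np.int64(1)), (121, np.int64(334), np.int64(308), np.int64(-3)), (124, np.int64(334), np.int64(300), np.int64(-6)), (127, np.int64(339), np.int64(260), np.int64(102)), (130, np.int64(339), np.int64(253), np.int64(100)), (133, np.int64(339), np.int64(244), np.int64(99)), (136, np.int64(339), np.int64(236), np.int64(100)), (139, np.int64(339), np.int64(227), np.int64(101)), (142, np.int64(335), np.int64(244), np.int64(-2)), (145, np.int64(335), np.int64(233), np.int64(5)), (148, np.int64(335), np.int64(225), np.int64(0)), (151, np.int64(335), np.int64(216), np.int64(-2)), (154, np.int64(335), np.int64(207), np.int64(-3))]
```

Run:
```python
import cv2
a=cv2.imread("pics/top0.png")
cv2.imwrite("pics/c1.png",cv2.resize(a[130:260,100:320],None,fx=3.6,fy=3.6,interpolation=cv2.INTER_CUBIC))
```

```text
(no output)
```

View pics/c1.png

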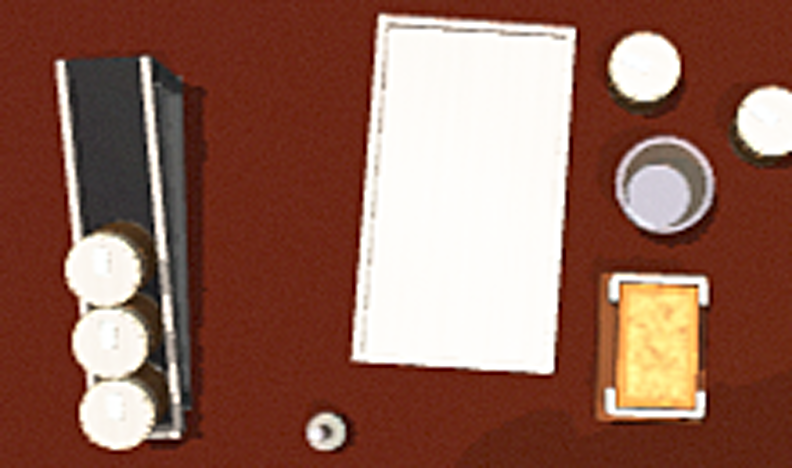

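The crop shows the rack on the left (axis slightly tilted), the tray clear and the coaster at crop (657,345) with its length along image-vertical. Next I refine the rack axis, tray and coaster by colour.

```bash
cat >> h.py <<'E'
def onplane(d,uv,z):
    r=np.linalg.solve(d["K"],np.c_[uv,np.ones(len(uv))].T).T@d["R"]; c=-d["R"].T@d["t"]
    return c+r*((z-c[2])/r[:,2])[:,None]
def comp(m,uv,rad):
    v,u=np.indices(m.shape); m=m&(np.hypot(u-uv[0],v-uv[1])<rad)
    n,l,s,c=cv2.connectedComponentsWithStats(m.astype(np.uint8)); k=1+np.argmax(s[1:,4]); v,u=np.nonzero(l==k); return np.c_[u,v].astype(float)
def white(d): f=d["frame"].astype(int); return (f.min(-1)>150)
E
python3 - <<'E'
from h import *
d=dict(np.load("top0.npz"));P=d["P"];f=d["frame"].astype(int);hsv=cv2.cvtColor(d["frame"],cv2.COLOR_RGB2HSV)
W=white(d)
uv=comp(W,(228,185),75); print("tray",rect(onplane(d,uv,.016)))
cork=(hsv[...,0]>8)&(hsv[...,0]<28)&(f[...,0]>190)
uv=comp(cork,(282,226),26); print("cork",rect(onplane(d,uv,.086)))
for n,c,z in(("n1",(279,149),.07),("n2",(314,163),.07),("n3",(364,190),.07)):
    uv=comp(W,c,14);q=onplane(d,uv,z);print(n,q.mean(0).round(4),len(uv))
# rack tops: plane-tilted lids -> use depth of white pixels
for n,c in(("o3",(128,204)),("o2",(131,224)),("o1",(133,244))):
    uv=comp(W,c,10.5).astype(int);q=P[uv[:,1],uv[:,0]];q=q[q[:,2]>.09];print(n,np.median(q,0).round(4),q.mean(0).round(4),len(q))
# floor of rack: dark pixels
v,u=np.indices(W.shape)
m=(v>150)&(v<190)&(f.max(-1)<75)&(P[...,2]>.055)&(P[...,1]>.2)
q=P[m];A=np.c_[q[:,:2],np.ones(len(q))];co=np.linalg.lstsq(A,q[:,2],rcond=None)[0];print("plane",co.round(4),"slope",np.degrees(np.arctan(np.hypot(*co[:2]))),"dir",np.degrees(np.arctan2(co[1],co[0])),len(q))
# rows: rail edges (white) 
for r in range(150,192,4):
    c=np.nonzero(W[r,110:160])[0]+110; print(r,c.tolist(),[(P[r,k]*1000).round(0).astype(int).tolist() for k in c])
E
```

```text
tray (array([550.5, -19.9]), array([172.3, 300.4]), 87.04)
cork (array([ 419.6, -185.5]), array([ 71.3, 103.3]), 88.43)
n1 [ 0.6521 -0.1709  0.07  ] 283
n2 [ 0.6081 -0.2771  0.07  ] 285
n3 [ 0.5297 -0.4281  0.07  ] 288
o3 [0.471  0.2523 0.1358] [0.4715 0.2516 0.1397] 310
o2 [0.4154 0.2491 0.1213] [0.4161 0.2463 0.1289] 311
o1 [0.3614 0.2457 0.1059] [0.3609 0.2411 0.1223] 305
plane [ 0.2353  0.1546 -0.085 ] slope 15.725671106886168 dir 33.30969784899048 942
150 [116, 117, 140, 141] [[652, 337, -2], [630, 297, 116], [631, 231, 117], [630, 228, 118]]
154 [116, 117, 118, 140, 141] [[639, 336, 1], [618, 297, 115], [618, 294, 114], [622, 235, 102], [618, 227, 121]]
158 [117, 118, 140, 141] [[607, 297, 114], [607, 294, 115], [611, 236, 96], [609, 229, 109]]
162 [117, 118, 140, 141, 142] [[614, 332, 0], [596, 295, 108], [598, 234, 100], [597, 229, 110], [597, 227, 107]]
166 [117, 118, 119, 141, 142] [[601, 332, -2], [584, 294, 109], [584, 291, 111], [588, 233, 92], [586, 227, 104]]
170 [118, 119, 141, 142, 143] [[588, 327, 1], [573, 292, 107], [577, 233, 89], [575, 227, 103], [575, 224, 101]]
174 [118, 119, 142, 143] [[575, 326, 4], [562, 291, 106], [563, 227, 102], [563, 224, 100]]
178 [119, 120, 142, 143] [[551, 294, 96], [551, 290, 100], [554, 232, 80], [552, 224, 99]]
182 [119, 120, 142, 143, 144] [[551, 323, -1], [540, 293, 90], [542, 230, 84], [540, 224, 98], [540, 221, 99]]
186 [119, 120, 121, 143, 144] [[538, 322, 2], [528, 291, 92], [528, 289, 90], [529, 224, 96], [529, 222, 94]]
190 [120, 121, 143, 144] [[517, 291, 90], [517, 289, 88], [519, 228, 77], [518, 222, 89]]
```

```bash
cat >> h.py <<'E'
from scipy.spatial.transform import Rotation as Rn
RAMP0=np.array([.350,.2448,.030]); RYAW=3.6
def goal(yaw,tilt=0): return Rn.from_euler("ZY",[yaw,tilt],degrees=True)*Rn.from_euler("x",180,degrees=True)
def ramp(xr,h): 
    """world point xr up channel, h above floor"""
    return RAMP0+Rn.from_euler("ZY",[RYAW,-15],degrees=True).apply([xr,0,h])
def plan(*legs,pos=None,R=None):
    """legs: (p,yaw,tilt). prints turn (units) then shift in tool axes after turn (units)"""
    s=arm.observe(); pos=s["position"];R=Rn.from_rotvec(s["ee_rot"])
    print("at",pos.round(4),"F",s["force"].round(1),"w",round(s["width"]*92,1),"gf",round(s["gripper_force"],1),"t",round(s["clock"],1))
    for p,yaw,tilt in legs:
        G=goal(yaw,tilt); w=(R.inv()*G).as_rotvec()/.15; d=G.inv().apply(np.array(p)-pos)/.025
        print("turn",w.round(2),"dp",d.round(2)); R=G;pos=np.array(p)
E
python3 - <<'E'
from h import *
plan(([.4196,-.1855,.227],-1.5,0),([.4196,-.1855,.075],-1.5,0))
E
```

```text
at [ 0.2522 -0.5713  0.226 ] F [-0.  -0.7  0.4] w 91.8 gf 0.0 t 0.1
turn [-0.01  0.    2.95] dp [  6.29 -15.6   -0.04]
turn [0. 0. 0.] dp [-0.   -0.    6.08]
```

>>> arm_command(dp=[[0,0,0],[0,0,0],[0,0,0],[0.4,-1,0],[0.4,-1,0],[0.4,-1,0],[0.4,-1,0],[0.4,-1,0],[0.4,-1,0],[0.4,-1,0]], angular=[[0,0,0.98],[0,0,0.98],[0,0,0.98],[0,0,0],[0,0,0],[0,0,0],[0,0,0],[0,0,0],[0,0,0],[0,0,0]], claw=[1,1,1,1,1,1,1,1,1,1], force=15)

```text
clock: 1.1
position: [0.327, -0.3973, 0.2265]
ee_rot: [-3.141, 0.04, 0.001]
force: [0.4, 0.4, -0.1]
width: 0.998
gripper_force: 0.0
```

>>> arm_command(dp=[[0.4,-1,0],[0.4,-1,0],[0.4,-1,0],[0.4,-1,0],[0.4,-1,0],[0.4,-1,0],[0.4,-1,0],[0.4,-1,0],[0.3,-0.6,0],[0,0,0]], angular=[[0,0,0],[0,0,0],[0,0,0],[0,0,0],[0,0,0],[0,0,0],[0,0,0],[0,0,0],[0,0,0],[0,0,0]], claw=[1,1,1,1,1,1,1,1,1,1])

```text
clock: 2.1
position: [0.4206, -0.1835, 0.2266]
ee_rot: [-3.141, 0.033, -0.0]
force: [-0.7, 0.4, -0.1]
width: 0.999
gripper_force: 0.0
```

Run:
```python
from h import *
plan(([.4196,-.1855,.075],-1.5,0))
d=grab("side");save(d,"pics/s1.png");P=cloud(d)
f=d["frame"].astype(int);hsv=cv2.cvtColor(d["frame"],cv2.COLOR_RGB2HSV)
cork=(hsv[...,0]>8)&(hsv[...,0]<28)&(f[...,0]>190)
uv=comp(cork,(294,186),26);print(rect(onplane(d,uv,.086)),len(uv))
```

```text
at [ 0.4206 -0.1835  0.2266] F [-0.7  0.4 -0.1] w 91.9 gf 0.0 t 2.1
turn [-0.01 -0.    0.03] dp [-0.04  0.08  6.06]
(array([ 419.5, -178.2]), array([ 79.1, 113.9]), 89.34) 746
```

View pics/s1.png

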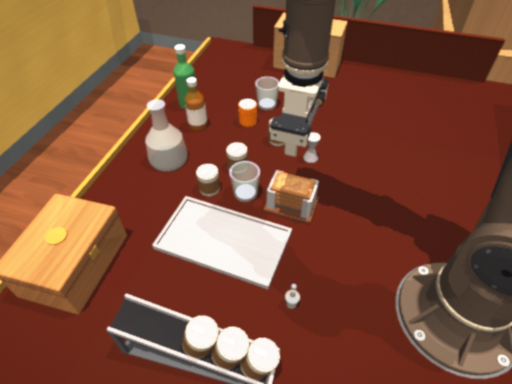

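The gripper is above the caddy (tip near (291,152), caddy at (293,187)) and the scene is unchanged. Next I descend and grip.

>>> arm_command(dp=[[0,0.08,1],[0,0,1],[0,0,1],[0,0,1],[0,0,1],[0,0,0.6],[0,0,0.45],[0,0,0],[0,0,0],[0,0,0]], angular=[[0,0,0],[0,0,0],[0,0,0],[0,0,0],[0,0,0],[0,0,0],[0,0,0],[0,0,0],[0,0,0],[0,0,0]], claw=[1,1,1,1,1,1,1,1,0.6,0.6])

```text
clock: 3.15
position: [0.4202, -0.1883, 0.0763]
ee_rot: [3.141, -0.04, 0.002]
force: [-0.7, -0.5, 0.5]
width: 0.874
gripper_force: 0.0
```

>>> arm_command(dp=[[0,0,0],[0,0,0],[0,0,0],[0,0,0],[0,0,0],[0,0,0]], angular=[[0,0,0],[0,0,0],[0,0,0],[0,0,0],[0,0,0],[0,0,0]], claw=[0.5,0.5,0.5,0.5,0.5,0.5])

```text
clock: 3.75
position: [0.4202, -0.1857, 0.0759]
ee_rot: [-3.139, 0.037, -0.001]
force: [-0.4, 9.8, 4.7]
width: 0.693
gripper_force: 15.0
```

>>> arm_command(dp=[[0,0,-0.4],[0,0,-0.6],[0,0,-1],[0,0,-1],[0,0,0]], angular=[[0,0,0],[0,0,0],[0,0,0],[0,0,0],[0,0,0]], claw=[0.5,0.5,0.5,0.5,0.5])

```text
clock: 4.25
position: [0.4216, -0.1885, 0.1536]
ee_rot: [3.139, -0.04, 0.008]
force: [0.2, -0.8, -0.4]
width: 0.697
gripper_force: 15.0
```

Run:
```python
from h import *
tr=lambda x,y,z:np.array([.5505,-.0199,z])+Rn.from_euler("z",-3,degrees=True).apply([x,y,0])
plan((tr(-.07,0,.15),-3,0),(tr(-.07,0,.012),-3,0))
d=grab("side");save(d,"pics/s2.png");P=cloud(d)
d=grab("top");P=cloud(d);b=blob(d,P,(285,222),(.08,.1),25);print(b[0],rect(b[1]))
```

```text
at [ 0.4216 -0.1885  0.1536] F [ 0.2 -0.8 -0.4] w 64.1 gf 15.0 t 4.2
turn [ 0.01 -0.04  0.18] dp [ 2.   -7.    0.14]
turn [0. 0. 0.] dp [-0.   -0.    5.52]
[ 4.755e-01 -1.519e-01  8.160e-02  1.500e-03  2.000e+00] (array([ 475.5, -151.9]), array([2.8, 0. ]), -177.81)
```

View pics/s2.png

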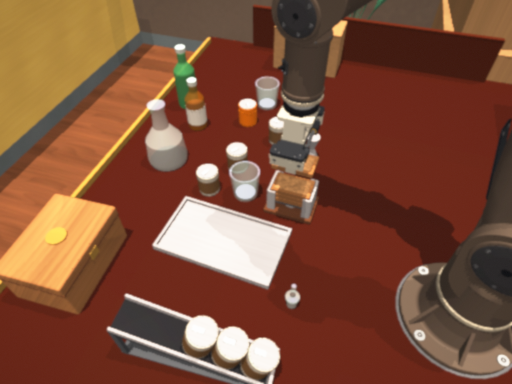

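The coaster is held (it hangs under the gripper near (295,165)) and the caddy shows a new top coaster. Carrying it to the near half of the tray.

>>> arm_command(dp=[[0.2,-0.7,0],[0.2,-0.7,0],[0.2,-0.7,0],[0.2,-0.7,0],[0.2,-0.7,0],[0.2,-0.7,0],[0.2,-0.7,0],[0.2,-0.7,0],[0.2,-0.7,0],[0.2,-0.7,0]], angular=[[0,0,0.18],[0,0,0],[0,0,0],[0,0,0],[0,0,0],[0,0,0],[0,0,0],[0,0,0],[0,0,0],[0,0,0]], claw=[0.5,0.5,0.5,0.5,0.5,0.5,0.5,0.5,0.5,0.5])

```text
clock: 5.35
position: [0.4777, -0.0149, 0.1493]
ee_rot: [3.14, -0.082, -0.003]
force: [0.0, 0.2, -1.2]
width: 0.694
gripper_force: 15.0
```

>>> arm_command(dp=[[0,0,0.5],[0,0,1],[0,0,1],[0,0,1],[0,0,1],[0,0,0.7],[0,0,0.2],[0,0,0.1],[0,0,0]], angular=[[0,0,0],[0,0,0],[0,0,0],[0,0,0],[0,0,0],[0,0,0],[0,0,0],[0,0,0],[0,0,0]], claw=[0.5,0.5,0.5,0.5,0.5,0.5,0.5,0.5,0.5])

```text
clock: 6.25
position: [0.4783, -0.0155, 0.013]
ee_rot: [-3.141, 0.082, 0.0]
force: [-0.2, -0.5, 0.5]
width: 0.695
gripper_force: 15.0
```

```bash
cat >> h.py <<'E'
tr=lambda x,y,z:np.array([.5505,-.0199,z])+Rn.from_euler("z",-3,degrees=True).apply([x,y,0])
E
python3 - <<'E'
from h import *
plan((tr(-.07,0,.0105),-3,0))
E
```

```text
at [ 0.4783 -0.0155  0.013 ] F [-0.2 -0.5  0.5] w 64.0 gf 15.0 t 6.2
turn [-0.  0.  0.] dp [0.09 0.02 0.1 ]
```

>>> arm_command(dp=[[0,0,0.08],[0,0,0],[0,0,0],[0,0,0],[0,0,0],[0,0,0],[0,0,-0.5],[0,0,-1],[0,0,-1],[0,0,-1]], angular=[[0,0,0],[0,0,0],[0,0,0],[0,0,0],[0,0,0],[0,0,0],[0,0,0],[0,0,0],[0,0,0],[0,0,0]], claw=[0.5,0.5,1,1,1,1,1,1,1,1])

```text
clock: 7.25
position: [0.478, -0.0156, 0.0994]
ee_rot: [-3.141, 0.082, 0.001]
force: [0.7, 0.1, -0.0]
width: 1.0
gripper_force: 0.0
```

>>> arm_command(dp=[[0,0,-1],[0,0,-1],[-0.3,0.9,0],[-0.3,0.9,0],[-0.3,0.9,0],[-0.3,0.9,0],[-0.3,0.9,0],[-0.3,0.9,0],[-0.3,0.9,0],[0,0,0]], angular=[[0,0,0],[0,0,0],[0,0,-0.18],[0,0,0],[0,0,0],[0,0,0],[0,0,0],[0,0,0],[0,0,0],[0,0,0]], claw=[1,1,1,1,1,1,1,1,1,1])

```text
clock: 8.25
position: [0.4198, -0.1745, 0.1484]
ee_rot: [3.14, -0.047, -0.001]
force: [-0.5, -0.6, 1.2]
width: 1.005
gripper_force: 0.0
```

Run:
```python
from h import *
plan(([.4205,-.1845,.075],-1.5,0))
d=grab("side");save(d,"pics/s3.png")
```

```text
at [ 0.4198 -0.1745  0.1484] F [-0.5 -0.6  1.2] w 92.4 gf 0.0 t 8.2
turn [ 0.01  0.   -0.02] dp [0.04 0.4  2.94]
```

View pics/s3.png

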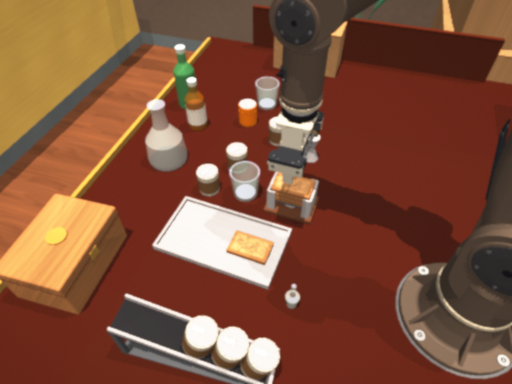

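Coaster 1 lies flat on the tray at (250,247), and the next coaster is at the top of the caddy. Same grasp again.

>>> arm_command(dp=[[0,0.4,0],[0,0,1],[0,0,0.9],[0,0,0.6],[0,0,0.4],[0,0,0],[0,0,0],[0,0,0],[0,0,0],[0,0,0]], angular=[[0,0,0],[0,0,0],[0,0,0],[0,0,0],[0,0,0],[0,0,0],[0,0,0],[0,0,0],[0,0,0],[0,0,0]], claw=[1,1,1,1,1,1,0.5,0.5,0.5,0.5])

```text
clock: 9.3
position: [0.4213, -0.1816, 0.0765]
ee_rot: [3.141, -0.04, 0.002]
force: [-0.4, -0.7, 0.7]
width: 0.699
gripper_force: 0.2
```

>>> arm_command(dp=[[0,0,0],[0,0,0],[0,0,0],[0,0,0]], angular=[[0,0,0],[0,0,0],[0,0,0],[0,0,0]], claw=[0.5,0.5,0.5,0.5])

```text
clock: 9.7
position: [0.4212, -0.1817, 0.0761]
ee_rot: [3.141, -0.04, 0.001]
force: [0.9, -1.6, 0.4]
width: 0.693
gripper_force: 15.0
```

>>> arm_command(dp=[[0,0,-0.4],[0,0,-0.6],[0,0,-1],[0,0,-1],[0,0,0]], angular=[[0,0,0],[0,0,0],[0,0,0],[0,0,0],[0,0,0]], claw=[0.5,0.5,0.5,0.5,0.5])

```text
clock: 10.2
position: [0.4226, -0.1817, 0.1542]
ee_rot: [3.14, -0.04, 0.007]
force: [-0.2, 0.3, -0.2]
width: 0.694
gripper_force: 15.0
```

Run:
```python
from h import *
plan((tr(.07,0,.15),-3,0),(tr(.07,0,.0115),-3,0))
d=grab("side");save(d,"pics/s4.png");P=cloud(d)
print((P[246:249,248:252].mean((0,1))).round(4))
```

```text
at [ 0.4226 -0.1817  0.1542] F [-0.2  0.3 -0.2] w 63.8 gf 15.0 t 10.2
turn [ 0.01 -0.03  0.18] dp [ 7.57 -6.73  0.17]
turn [0. 0. 0.] dp [-0.   -0.    5.54]
[ 0.4779 -0.0099  0.0206]
```

View pics/s4.png

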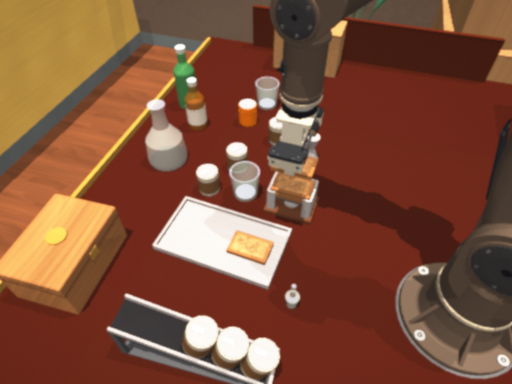

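The second coaster is lifted (held near (297,168)) and the caddy still shows the third. Carrying it to the far half of the tray.

>>> arm_command(dp=[[0.76,-0.67,0],[0.76,-0.67,0],[0.76,-0.67,0],[0.76,-0.67,0],[0.76,-0.67,0],[0.76,-0.67,0],[0.76,-0.67,0],[0.76,-0.67,0],[0.76,-0.67,0.17],[0.73,-0.7,0]], angular=[[0,0,0.18],[0,0,0],[0,0,0],[0,0,0],[0,0,0],[0,0,0],[0,0,0],[0,0,0],[0,0,0],[0,0,0]], claw=[0.5,0.5,0.5,0.5,0.5,0.5,0.5,0.5,0.5,0.5])

```text
clock: 11.25
position: [0.6179, -0.0221, 0.145]
ee_rot: [3.14, -0.082, -0.005]
force: [0.2, -0.2, -0.7]
width: 0.694
gripper_force: 15.0
```

>>> arm_command(dp=[[0,0,0.5],[0,0,1],[0,0,1],[0,0,1],[0,0,1],[0,0,0.6],[0,0,0.2],[0,0,0.1],[0,0,0]], angular=[[0,0,0],[0,0,0],[0,0,0],[0,0,0],[0,0,0],[0,0,0],[0,0,0],[0,0,0],[0,0,0]], claw=[0.5,0.5,0.5,0.5,0.5,0.5,0.5,0.5,0.5])

```text
clock: 12.15
position: [0.6187, -0.0229, 0.0122]
ee_rot: [-3.141, 0.082, -0.001]
force: [-0.2, -0.8, 0.4]
width: 0.696
gripper_force: 15.0
```

Run:
```python
from h import *
plan((tr(.07,0,.0105),-3,0))
```

```text
at [ 0.6187 -0.0229  0.0122] F [-0.2 -0.8  0.4] w 64.0 gf 15.0 t 12.2
turn [-0.   -0.01 -0.  ] dp [0.07 0.02 0.07]
```

>>> arm_command(dp=[[0,0,0.06],[0,0,0],[0,0,0],[0,0,0],[0,0,0],[0,0,0],[0,0,-0.5],[0,0,-1],[0,0,-1],[0,0,-1]], angular=[[0,0,0],[0,0,0],[0,0,0],[0,0,0],[0,0,0],[0,0,0],[0,0,0],[0,0,0],[0,0,0],[0,0,0]], claw=[0.5,0.5,1,1,1,1,1,1,1,1])

```text
clock: 13.15
position: [0.6184, -0.0228, 0.0995]
ee_rot: [-3.14, 0.082, -0.001]
force: [0.0, -1.0, -1.1]
width: 0.997
gripper_force: 0.0
```

>>> arm_command(dp=[[0,0,-1],[0,0,-1],[0,0,-1],[0,0,-1],[0,0,-1],[-0.3,0,0],[0,0,0]], angular=[[0,0,0],[0,0,0],[0,0,0],[0,0,0],[0,0,0],[0,0,0],[0,0,0]], claw=[1,1,1,1,1,1,1])

```text
clock: 13.85
position: [0.6103, -0.0223, 0.2239]
ee_rot: [-3.141, 0.082, -0.002]
force: [-0.9, 0.5, 0.2]
width: 1.0
gripper_force: 0.0
```

Run:
```python
from h import *
plan((ramp(.029,.14),RYAW,-15),(ramp(.029,.035),RYAW,-15))
d=grab("side");P=cloud(d);f=d["frame"].astype(int);hsv=cv2.cvtColor(d["frame"],cv2.COLOR_RGB2HSV)
cork=(hsv[...,0]>8)&(hsv[...,0]<28)&(f[...,0]>190)
for c in((250,247),(205,228)):
    uv=comp(cork,c,24);print(rect(onplane(d,uv,.020)),len(uv), tr(-.07,0,0),tr(.07,0,0))
W=white(d)
for n,c in(("n1",(208,171)),("n2",(236,150)),("n3",(278,124))):
    uv=comp(W,c,12);q=onplane(d,uv,.07);print(n,q.mean(0).round(4),len(uv))
```

```text
at [ 0.6103 -0.0223  0.2239] F [-0.9  0.5  0.2] w 92.0 gf 0.0 t 13.8
turn [ 0.1   1.74 -0.76] dp [-10.24 -11.32  -0.63]
turn [0. 0. 0.] dp [-0.  -0.   4.2]
(array([478.2, -13.4]), array([112., 132.]), 18.32) 1719 [ 0.48059593 -0.01623648  0.        ] [ 0.62040407 -0.02356352  0.        ]
(array([607.3, -25. ]), array([113.3, 139.5]), 67.29) 1246 [ 0.48059593 -0.01623648  0.        ] [ 0.62040407 -0.02356352  0.        ]
n1 [ 0.6534 -0.1701  0.07  ] 277
n2 [ 0.6093 -0.2766  0.07  ] 240
n3 [ 0.5306 -0.4279  0.07  ] 195
```

>>> arm_command(dp=[[0,0,0],[0,0,0],[-0.85,-0.94,0],[-0.85,-0.94,0],[-0.85,-0.94,0],[-0.85,-0.94,0],[-0.85,-0.94,0],[-0.85,-0.94,0],[-0.85,-0.94,0],[-0.85,-0.94,0]], angular=[[0.05,0.87,-0.38],[0.05,0.87,-0.38],[0,0,0],[0,0,0],[0,0,0],[0,0,0],[0,0,0],[0,0,0],[0,0,0],[0,0,0]], claw=[1,1,1,1,1,1,1,1,1,1], force=20)

```text
clock: 14.9
position: [0.4337, 0.1554, 0.1779]
ee_rot: [-3.106, -0.097, -0.406]
force: [-0.0, 0.4, 0.1]
width: 1.001
gripper_force: 0.0
```

>>> arm_command(dp=[[-0.85,-0.94,-0.3],[-0.85,-0.94,-0.3],[-0.85,-0.94,0],[-0.85,-0.94,0],[0,0,0],[0,0,0]], angular=[[0,0,0],[0,0,0],[0,0,0],[0,0,0],[0,0,0],[0,0,0]], claw=[1,1,1,1,1,1])

```text
clock: 15.5
position: [0.3429, 0.2433, 0.1707]
ee_rot: [-3.106, -0.099, -0.406]
force: [0.5, -0.7, -0.0]
width: 1.0
gripper_force: 0.0
```

Run:
```python
from h import *
plan((ramp(.029,.035),RYAW,-15))
d=grab("side");save(d,"pics/s5.png")
```

```text
at [0.3429 0.2433 0.1707] F [ 0.5 -0.7 -0. ] w 92.0 gf 0.0 t 15.5
turn [0.   0.01 0.01] dp [-0.02 -0.04  4.11]
```

View pics/s5.png

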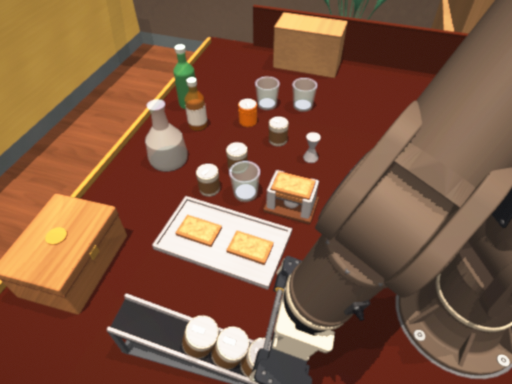

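Both coasters lie flat on the tray at (199,230) and (250,247), and the gripper is over the front tin. Descending and gripping.

>>> arm_command(dp=[[0,0,1],[0,0,1],[0,0,1],[0,0,0.7],[0,0,0.4],[0,0,0],[0,0,0],[0,0,0],[0,0,0],[0,0,0]], angular=[[0,0,0],[0,0,0],[0,0,0],[0,0,0],[0,0,0],[0,0,0],[0,0,0],[0,0,0],[0,0,0],[0,0,0]], claw=[1,1,1,1,1,1,0.5,0.5,0.5,0.5])

```text
clock: 16.55
position: [0.3669, 0.2452, 0.0845]
ee_rot: [-3.104, -0.095, -0.405]
force: [0.0, -0.6, -0.5]
width: 0.702
gripper_force: 0.0
```

>>> arm_command(dp=[[0,0,0],[0,0,0],[0,0,0],[0,0,0],[0,0,0]], angular=[[0,0,0],[0,0,0],[0,0,0],[0,0,0],[0,0,0]], claw=[0.5,0.5,0.5,0.5,0.5])

```text
clock: 17.05
position: [0.3668, 0.2453, 0.0843]
ee_rot: [-3.104, -0.096, -0.405]
force: [-1.6, -0.9, 6.7]
width: 0.63
gripper_force: 20.0
```

Run:
```python
from h import *
plan((ramp(.029,.035),RYAW,-15))
```

```text
at [0.3668 0.2453 0.0843] F [-1.6 -0.9  6.7] w 57.9 gf 20.0 t 17.1
turn [-0.01  0.02 -0.01] dp [-0.05 -0.02  0.52]
```

Stopped 13 mm high, so I'm reopening, going lower and regripping.

>>> arm_command(dp=[[0,0,0],[0,0,0],[0,0,0],[0,0,0],[0,0,0.3],[0,0,0.25],[0,0,0],[0,0,0]], angular=[[0,0,0],[0,0,0],[0,0,0],[0,0,0],[0,0,0],[0,0,0],[0,0,0],[0,0,0]], claw=[1,1,1,1,1,1,1,1])

```text
clock: 17.85
position: [0.37, 0.2451, 0.0702]
ee_rot: [-3.106, -0.097, -0.403]
force: [-0.2, 0.3, -1.0]
width: 0.998
gripper_force: 0.0
```

>>> arm_command(dp=[[0,0,0],[0,0,0],[0,0,0],[0,0,0],[0,0,0],[0,0,0],[0,0,0],[0,0,0],[0,0,0]], angular=[[0,0,0],[0,0,0],[0,0,0],[0,0,0],[0,0,0],[0,0,0],[0,0,0],[0,0,0],[0,0,0]], claw=[0.5,0.5,0.5,0.5,0.5,0.5,0.5,0.5,0.5])

```text
clock: 18.75
position: [0.3702, 0.2454, 0.0708]
ee_rot: [-3.104, -0.096, -0.404]
force: [-1.8, -1.5, 3.8]
width: 0.626
gripper_force: 20.0
```

Run:
```python
from h import *
plan((ramp(.029,.035),RYAW,-15))
```

```text
at [0.3702 0.2454 0.0708] F [-1.8 -1.5  3.8] w 57.6 gf 20.0 t 18.8
turn [-0.01  0.02 -0.01] dp [-0.04 -0.03 -0.03]
```

>>> arm_command(dp=[[0,0,-0.4],[0,0,-0.6],[0,0,-1],[0,0,-1],[0,0,-1],[0,0,-1],[0,0,0]], angular=[[0,0,0],[0,0,0],[0,0,0],[0,0,0],[0,0,0],[0,0,0],[0,0,0]], claw=[0.5,0.5,0.5,0.5,0.5,0.5,0.5])

```text
clock: 19.45
position: [0.3385, 0.2443, 0.1938]
ee_rot: [-3.1, -0.097, -0.407]
force: [0.1, 0.3, -1.5]
width: 0.632
gripper_force: 20.0
```

Run:
```python
from h import *
plan((tr(.07,0,.2),-3,0),(tr(.07,0,.055),-3,0))
d=grab("side");save(d,"pics/s6.png")
```

```text
at [0.3385 0.2443 0.1938] F [ 0.1  0.3 -1.5] w 58.1 gf 20.0 t 19.4
turn [-0.13 -1.74  0.76] dp [11.82 10.11 -0.25]
turn [0. 0. 0.] dp [-0.  -0.   5.8]
```

View pics/s6.png

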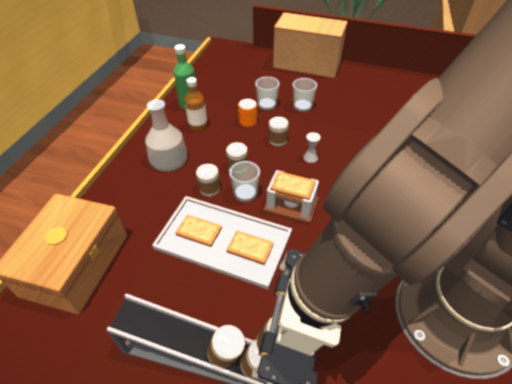

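The remaining two tins slid down towards the lip (nearest visible at (226,343)) and old1 is in the grip. Moving it to the far coaster.

>>> arm_command(dp=[[0,0,0],[0,0,0],[0.99,0.85,0],[0.99,0.85,0],[0.99,0.85,0],[0.99,0.85,0],[0.99,0.85,0],[0.99,0.85,0],[0.99,0.85,0],[0.99,0.85,0]], angular=[[-0.06,-0.87,0.38],[-0.07,-0.87,0.38],[0,0,0],[0,0,0],[0,0,0],[0,0,0],[0,0,0],[0,0,0],[0,0,0],[0,0,0]], claw=[0.5,0.5,0.5,0.5,0.5,0.5,0.5,0.5,0.5,0.5])

```text
clock: 20.5
position: [0.5274, 0.0612, 0.1897]
ee_rot: [3.135, -0.084, -0.007]
force: [0.5, 0.1, -0.8]
width: 0.635
gripper_force: 20.0
```

>>> arm_command(dp=[[0.98,0.83,0],[0.98,0.83,0],[0.98,0.83,0],[0.98,0.83,0],[0,0,0],[0,0,0]], angular=[[0,0,0],[0,0,0],[0,0,0],[0,0,0],[0,0,0],[0,0,0]], claw=[0.5,0.5,0.5,0.5,0.5,0.5])

```text
clock: 21.1
position: [0.6199, -0.0262, 0.1894]
ee_rot: [3.136, -0.086, -0.008]
force: [-1.0, 0.5, -0.4]
width: 0.631
gripper_force: 20.0
```

Run:
```python
from h import *
plan((tr(.07,0,.0555),-3,0))
```

```text
at [ 0.6199 -0.0262  0.1894] F [-1.   0.5 -0.4] w 58.0 gf 20.0 t 21.1
turn [ 0.03  0.03 -0.02] dp [ 0.02 -0.11  5.36]
```

>>> arm_command(dp=[[0,-0.1,0.6],[0,0,1],[0,0,1],[0,0,1],[0,0,0.8],[0,0,0.5],[0,0,0.3],[0,0,0.1],[0,0,0],[0,0,0]], angular=[[0,0,0],[0,0,0],[0,0,0],[0,0,0],[0,0,0],[0,0,0],[0,0,0],[0,0,0],[0,0,0],[0,0,0]], claw=[0.5,0.5,0.5,0.5,0.5,0.5,0.5,0.5,0.5,0.5])

```text
clock: 22.1
position: [0.6208, -0.023, 0.06]
ee_rot: [3.137, -0.083, -0.002]
force: [-0.5, 0.6, -1.5]
width: 0.625
gripper_force: 20.0
```

Run:
```python
from h import *
plan((tr(.07,0,.0545),-3,0))
```

```text
at [ 0.6208 -0.023   0.06  ] F [-0.5  0.6 -1.5] w 57.5 gf 20.0 t 22.1
turn [ 0.02  0.01 -0.  ] dp [-0.02  0.02  0.22]
```

>>> arm_command(dp=[[0,0,0.12],[0,0,0.08],[0,0,0]], angular=[[0,0,0],[0,0,0],[0,0,0]], claw=[0.5,0.5,0.5])

```text
clock: 22.4
position: [0.6204, -0.0231, 0.0543]
ee_rot: [3.137, -0.083, -0.003]
force: [0.6, -0.3, -0.2]
width: 0.629
gripper_force: 20.0
```

>>> arm_command(dp=[[0,0,0],[0,0,0],[0,0,0],[0,0,0],[0,0,0],[0,0,-0.5],[0,0,-1],[0,0,-1],[0,0,-1],[0,0,-1]], angular=[[0,0,0],[0,0,0],[0,0,0],[0,0,0],[0,0,0],[0,0,0],[0,0,0],[0,0,0],[0,0,0],[0,0,0]], claw=[1,1,1,1,1,1,1,1,1,1])

```text
clock: 23.4
position: [0.6205, -0.0228, 0.1687]
ee_rot: [3.137, -0.083, -0.003]
force: [-0.1, -1.2, -0.4]
width: 1.0
gripper_force: 0.0
```

>>> arm_command(dp=[[0,0,-1],[0,0,-1],[-0.5,0,0],[0,0,0]], angular=[[0,0,0],[0,0,0],[0,0,0],[0,0,0]], claw=[1,1,1,1])

```text
clock: 23.8
position: [0.6077, -0.0221, 0.2185]
ee_rot: [3.138, -0.084, -0.001]
force: [-0.1, 0.1, -0.0]
width: 1.0
gripper_force: 0.0
```

Run:
```python
from h import *
plan((ramp(.029,.14),RYAW,-15),(ramp(.029,.035),RYAW,-15))
d=grab("side");save(d,"pics/s7.png")
```

```text
at [ 0.6077 -0.0221  0.2185] F [-0.1  0.1 -0. ] w 92.0 gf 0.0 t 23.8
turn [ 0.12  1.75 -0.77] dp [-10.08 -11.3   -0.81]
turn [0. 0. 0.] dp [-0.  -0.   4.2]
```

View pics/s7.png

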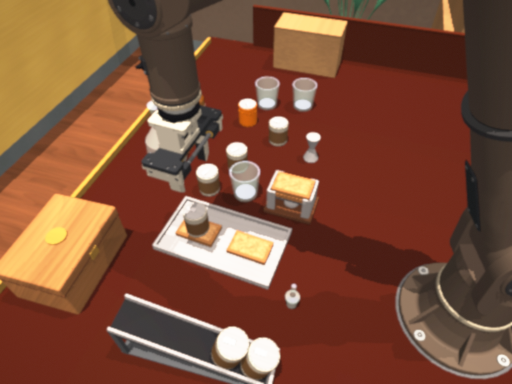

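Old1 stands on the far coaster (197,220), and the two remaining tins are at the lip ((230,345), (262,357)). Now old2.

>>> arm_command(dp=[[0,0,0],[0,0,0],[-0.84,-0.94,0],[-0.84,-0.94,0],[-0.84,-0.94,0],[-0.84,-0.94,0],[-0.84,-0.94,0],[-0.84,-0.94,0],[-0.84,-0.94,0],[-0.84,-0.94,0]], angular=[[0.06,0.87,-0.38],[0.06,0.88,-0.39],[0,0,0],[0,0,0],[0,0,0],[0,0,0],[0,0,0],[0,0,0],[0,0,0],[0,0,0]], claw=[1,1,1,1,1,1,1,1,1,1])

```text
clock: 24.85
position: [0.4334, 0.1561, 0.1731]
ee_rot: [-3.106, -0.098, -0.406]
force: [1.1, -0.3, -0.1]
width: 1.003
gripper_force: 0.0
```

>>> arm_command(dp=[[-0.84,-0.94,-0.4],[-0.84,-0.94,-0.4],[-0.84,-0.94,0],[-0.84,-0.94,0],[0,0,0],[0,0,0]], angular=[[0,0,0],[0,0,0],[0,0,0],[0,0,0],[0,0,0],[0,0,0]], claw=[1,1,1,1,1,1])

```text
clock: 25.45
position: [0.342, 0.2439, 0.1709]
ee_rot: [-3.106, -0.102, -0.406]
force: [0.1, -0.4, -0.2]
width: 1.001
gripper_force: 0.0
```

Run:
```python
from h import *
plan((ramp(.029,.035),RYAW,-15))
```

```text
at [0.342  0.2439 0.1709] F [ 0.1 -0.4 -0.2] w 92.0 gf 0.0 t 25.4
turn [0.   0.01 0.02] dp [ 0.01 -0.01  4.13]
```

>>> arm_command(dp=[[0,0,0.6],[0,0,0.6],[0,0,0.6],[0,0,0.6],[0,0,0.6],[0,0,0.6],[0,0,0.4],[0,0,0.13],[0,0,0],[0,0,0]], angular=[[0,0,0],[0,0,0],[0,0,0],[0,0,0],[0,0,0],[0,0,0],[0,0,0],[0,0,0],[0,0,0],[0,0,0]], claw=[1,1,1,1,1,1,1,1,1,1])

```text
clock: 26.45
position: [0.369, 0.2451, 0.0717]
ee_rot: [-3.106, -0.098, -0.407]
force: [-0.1, 0.3, 0.1]
width: 0.999
gripper_force: 0.0
```

Run:
```python
from h import *
plan((ramp(.029,.035),RYAW,-15))
```

```text
at [0.369  0.2451 0.0717] F [-0.1  0.3  0.1] w 91.9 gf 0.0 t 26.4
turn [0.   0.01 0.  ] dp [-0.01 -0.04  0.01]
```

>>> arm_command(dp=[[0,0,0],[0,0,0],[0,0,0],[0,0,0],[0,0,0],[0,0,0],[0,0,0],[0,0,0],[0,0,0]], angular=[[0,0,0],[0,0,0],[0,0,0],[0,0,0],[0,0,0],[0,0,0],[0,0,0],[0,0,0],[0,0,0]], claw=[0.5,0.5,0.5,0.5,0.5,0.5,0.5,0.5,0.5])

```text
clock: 27.35
position: [0.3686, 0.2455, 0.0714]
ee_rot: [-3.105, -0.099, -0.407]
force: [-2.3, 0.2, 5.4]
width: 0.629
gripper_force: 20.0
```

>>> arm_command(dp=[[0,0,-0.4],[0,0,-0.6],[0,0,-1],[0,0,-1],[0,0,-1],[0,0,-1],[0,0,0]], angular=[[0,0,0],[0,0,0],[0,0,0],[0,0,0],[0,0,0],[0,0,0],[0,0,0]], claw=[0.5,0.5,0.5,0.5,0.5,0.5,0.5])

```text
clock: 28.05
position: [0.3368, 0.2445, 0.1944]
ee_rot: [-3.101, -0.099, -0.409]
force: [-0.9, -0.3, -1.9]
width: 0.624
gripper_force: 20.0
```

Run:
```python
from h import *
plan((tr(-.07,0,.195),-3,0),(tr(-.07,0,.055),-3,0))
```

```text
at [0.3368 0.2445 0.1944] F [-0.9 -0.3 -1.9] w 57.4 gf 20.0 t 28.1
turn [-0.12 -1.75  0.77] dp [ 6.29 10.11 -0.02]
turn [0. 0. 0.] dp [-0.  -0.   5.6]
```

>>> arm_command(dp=[[0,0,0],[0,0,0],[0.52,0.84,0],[0.52,0.84,0],[0.52,0.84,0],[0.52,0.84,0],[0.52,0.84,0],[0.52,0.84,0],[0.52,0.84,0],[0.52,0.84,0]], angular=[[-0.06,-0.87,0.38],[-0.06,-0.88,0.39],[0,0,0],[0,0,0],[0,0,0],[0,0,0],[0,0,0],[0,0,0],[0,0,0],[0,0,0]], claw=[0.5,0.5,0.5,0.5,0.5,0.5,0.5,0.5,0.5,0.5])

```text
clock: 29.05
position: [0.4315, 0.0687, 0.1913]
ee_rot: [3.136, -0.084, -0.005]
force: [-0.0, -0.6, -1.7]
width: 0.63
gripper_force: 20.0
```

>>> arm_command(dp=[[0.52,0.84,0],[0.52,0.84,0],[0.52,0.84,0],[0.52,0.84,0],[0,0,0],[0,0,0.5],[0,0,1],[0,0,1],[0,0,1],[0,0,0]], angular=[[0,0,0],[0,0,0],[0,0,0],[0,0,0],[0,0,0],[0,0,0],[0,0,0],[0,0,0],[0,0,0],[0,0,0]], claw=[0.5,0.5,0.5,0.5,0.5,0.5,0.5,0.5,0.5,0.5])

```text
clock: 30.05
position: [0.4759, -0.0167, 0.1019]
ee_rot: [3.135, -0.083, -0.014]
force: [-0.8, 0.3, -0.8]
width: 0.627
gripper_force: 20.0
```

Run:
```python
from h import *
plan((tr(-.071,0,.0545),-3,0))
```

```text
at [ 0.4759 -0.0167  0.1019] F [-0.8  0.3 -0.8] w 57.7 gf 20.0 t 30.1
turn [ 0.03  0.06 -0.  ] dp [ 0.15 -0.03  1.9 ]
```

>>> arm_command(dp=[[0.15,0,0.5],[0,0,0.5],[0,0,0.4],[0,0,0.3],[0,0,0.15],[0,0,0.05],[0,0,0]], angular=[[0.03,0.06,0],[0,0,0],[0,0,0],[0,0,0],[0,0,0],[0,0,0],[0,0,0]], claw=[0.5,0.5,0.5,0.5,0.5,0.5,0.5])

```text
clock: 30.75
position: [0.4828, -0.017, 0.0577]
ee_rot: [-3.14, 0.083, -0.011]
force: [-0.3, 1.2, -1.4]
width: 0.627
gripper_force: 20.0
```

Run:
```python
from h import *
plan((tr(-.071,0,.054),-3,0))
```

```text
at [ 0.4828 -0.017   0.0577] F [-0.3  1.2 -1.4] w 57.7 gf 20.0 t 30.8
turn [-0.01 -0.04 -0.  ] dp [-0.13 -0.03  0.15]
```

>>> arm_command(dp=[[-0.12,0,0.07],[0,0,0.06],[0,0,0],[0,0,0],[0,0,0],[0,0,0],[0,0,0],[0,0,0],[0,0,0]], angular=[[0,0,0],[0,0,0],[0,0,0],[0,0,0],[0,0,0],[0,0,0],[0,0,0],[0,0,0],[0,0,0]], claw=[0.5,0.5,0.5,0.5,1,1,1,1,1])

```text
clock: 31.65
position: [0.4797, -0.0168, 0.0543]
ee_rot: [-3.14, 0.083, -0.01]
force: [0.3, 0.2, -0.3]
width: 0.986
gripper_force: 0.0
```

>>> arm_command(dp=[[0,0,-0.5],[0,0,-1],[0,0,-1],[0,0,-1],[0,0,-1],[0,0,-1],[0,0,-0.5],[0,0,0]], angular=[[0,0,0],[0,0,0],[0,0,0],[0,0,0],[0,0,0],[0,0,0],[0,0,0],[0,0,0]], claw=[1,1,1,1,1,1,1,1])

```text
clock: 32.45
position: [0.4798, -0.0171, 0.2067]
ee_rot: [-3.139, 0.083, -0.017]
force: [0.1, -0.4, -1.2]
width: 1.0
gripper_force: 0.0
```

Run:
```python
from h import *
d=grab("side");save(d,"pics/s8.png")
W=white(d)
for n,c in(("n1",(208,171)),("n2",(236,150)),("n3",(278,124))):
    try:
        uv=comp(W,c,14);q=onplane(d,uv,.07);print(n,q.mean(0).round(4),len(uv))
    except Exception as e: print(n,e)
plan(([.6525,-.171,.20],0,0),([.6525,-.171,.035],0,0))
```

```text
n1 [ 0.6544 -0.1703  0.07  ] 272
n2 [ 0.6069 -0.266   0.07  ] 469
n3 [ 0.5299 -0.4296  0.07  ] 181
at [ 0.4791 -0.017   0.2054] F [-0.  -0.6 -0.9] w 91.7 gf 0.0 t 32.5
turn [-0.01 -0.06 -0.35] dp [6.94 6.16 0.21]
turn [0. 0. 0.] dp [ 0.  -0.   6.6]
```

View pics/s8.png

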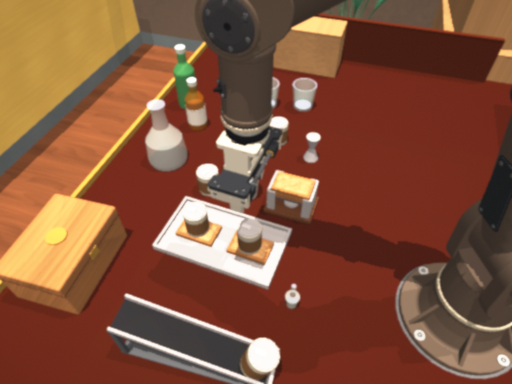

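Both tins stand on the coasters ((196,217), (249,236)) and old3 is at the lip (262,357). Next is new1 at (207,178).

>>> arm_command(dp=[[0,0,0],[0.87,0.77,0],[0.87,0.77,0],[0.87,0.77,0],[0.87,0.77,0],[0.87,0.77,0],[0.87,0.77,0],[0.87,0.77,0],[0.87,0.77,0],[0,0,0]], angular=[[0,-0.06,-0.35],[0,0,0],[0,0,0],[0,0,0],[0,0,0],[0,0,0],[0,0,0],[0,0,0],[0,0,0],[0,0,0]], claw=[1,1,1,1,1,1,1,1,1,1])

```text
clock: 33.5
position: [0.6534, -0.1743, 0.2019]
ee_rot: [3.14, -0.005, -0.006]
force: [0.4, -1.5, -0.1]
width: 1.001
gripper_force: 0.0
```

Run:
```python
from h import *
d=grab("side");W=white(d)
uv=comp(W,(208,171),14);print(onplane(d,uv,.07).mean(0).round(4),len(uv))
plan(([.653,-.171,.035],0,0))
```

```text
[ 0.6543 -0.1701  0.07  ] 227
at [ 0.6523 -0.1726  0.202 ] F [-0.4  0.3 -0.6] w 91.9 gf 0.0 t 33.5
turn [-0.    0.03 -0.02] dp [ 0.03 -0.06  6.68]
```

>>> arm_command(dp=[[0,-0.06,0.8],[0,0,0.8],[0,0,0.8],[0,0,0.8],[0,0,0.8],[0,0,0.8],[0,0,0.8],[0,0,0.7],[0,0,0.38],[0,0,0]], angular=[[0,0,0],[0,0,0],[0,0,0],[0,0,0],[0,0,0],[0,0,0],[0,0,0],[0,0,0],[0,0,0],[0,0,0]], claw=[1,1,1,1,1,1,1,1,1,1])

```text
clock: 34.55
position: [0.6506, -0.1682, 0.0352]
ee_rot: [-3.14, -0.0, 0.009]
force: [0.2, -0.1, -0.3]
width: 0.998
gripper_force: 0.0
```

>>> arm_command(dp=[[0,0,0],[0,0,0],[0,0,0],[0,0,0],[0,0,0],[0,0,0],[0,0,0],[0,0,0],[0,0,0]], angular=[[0,0,0],[0,0,0],[0,0,0],[0,0,0],[0,0,0],[0,0,0],[0,0,0],[0,0,0],[0,0,0]], claw=[0.5,0.5,0.5,0.5,0.5,0.5,0.5,0.5,0.5])

```text
clock: 35.45
position: [0.6525, -0.1698, 0.0373]
ee_rot: [-3.141, 0.001, 0.002]
force: [-0.2, -1.0, 6.0]
width: 0.631
gripper_force: 20.0
```

>>> arm_command(dp=[[0,0,-0.5],[0,0,-1],[0,0,-1],[0,0,-1],[0,0,-1],[0,0,-1],[0,0,-1],[0,0,-1],[0,0,0]], angular=[[0,0,0],[0,0,0],[0,0,0],[0,0,0],[0,0,0],[0,0,0],[0,0,0],[0,0,0],[0,0,0]], claw=[0.5,0.5,0.5,0.5,0.5,0.5,0.5,0.5,0.5])

```text
clock: 36.35
position: [0.6541, -0.1701, 0.2284]
ee_rot: [-3.142, 0.001, -0.005]
force: [-0.1, -0.5, -0.4]
width: 0.63
gripper_force: 20.0
```

Run:
```python
from h import *
plan((ramp(.110,.115),RYAW,-15),(ramp(.110,.038),RYAW,-15))
```

```text
at [ 0.6541 -0.1701  0.2284] F [-0.1 -0.5 -0.4] w 58.0 gf 20.0 t 36.4
turn [ 0.06  1.72 -0.42] dp [ -8.38 -17.33   0.19]
turn [0. 0. 0.] dp [-0.   -0.    3.08]
```

>>> arm_command(dp=[[0,0,0],[0,0,0],[-0.46,-0.96,0],[-0.46,-0.96,0],[-0.46,-0.96,0],[-0.46,-0.96,0],[-0.46,-0.96,0],[-0.46,-0.96,0],[-0.46,-0.96,0],[-0.46,-0.96,0]], angular=[[0.03,0.86,-0.21],[0.03,0.86,-0.21],[0,0,0],[0,0,0],[0,0,0],[0,0,0],[0,0,0],[0,0,0],[0,0,0],[0,0,0]], claw=[0.5,0.5,0.5,0.5,0.5,0.5,0.5,0.5,0.5,0.5])

```text
clock: 37.35
position: [0.5502, 0.0175, 0.2005]
ee_rot: [-3.105, -0.098, -0.397]
force: [-0.2, 0.2, -1.5]
width: 0.629
gripper_force: 20.0
```

>>> arm_command(dp=[[-0.46,-0.96,0],[-0.46,-0.96,0],[-0.46,-0.96,0],[-0.46,-0.96,0],[-0.46,-0.96,0],[-0.46,-0.96,0],[-0.46,-0.96,0],[-0.46,-0.96,0],[-0.46,-0.96,0],[0,0,0]], angular=[[0,0,0],[0,0,0],[0,0,0],[0,0,0],[0,0,0],[0,0,0],[0,0,0],[0,0,0],[0,0,0],[0,0,0]], claw=[0.5,0.5,0.5,0.5,0.5,0.5,0.5,0.5,0.5,0.5])

```text
clock: 38.35
position: [0.4358, 0.2288, 0.1746]
ee_rot: [-3.104, -0.106, -0.397]
force: [-0.1, -0.2, -1.3]
width: 0.625
gripper_force: 20.0
```

Run:
```python
from h import *
plan((ramp(.110,.115),RYAW,-15),(ramp(.110,.038),RYAW,-15))
d=grab("side");save(d,"pics/s9.png")
```

```text
at [0.4358 0.2288 0.1746] F [-0.1 -0.2 -1.3] w 57.5 gf 20.0 t 38.4
turn [-0.02  0.05  0.03] dp [-0.37 -0.85  0.11]
turn [0. 0. 0.] dp [-0.   -0.    3.08]
```

View pics/s9.png

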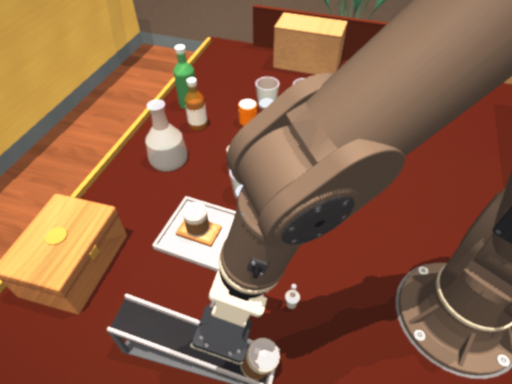

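The gripper holds the new tin over the channel near (220,335), with old3 at (262,357) clear of it. Correcting and lowering.

>>> arm_command(dp=[[-0.37,-0.85,0],[0,0,0],[0,0,0.4],[0,0,0.6],[0,0,0.6],[0,0,0.6],[0,0,0.3],[0,0,0],[0,0,0]], angular=[[-0.02,0.05,0.03],[0,0,0],[0,0,0],[0,0,0],[0,0,0],[0,0,0],[0,0,0],[0,0,0],[0,0,0]], claw=[0.5,0.5,0.5,0.5,0.5,0.5,0.5,0.5,0.5])

```text
clock: 39.3
position: [0.4445, 0.2467, 0.113]
ee_rot: [-3.106, -0.088, -0.411]
force: [0.1, 0.3, -0.9]
width: 0.631
gripper_force: 20.0
```

Run:
```python
from h import *
plan((ramp(.110,.0375),RYAW,-15))
```

```text
at [0.4445 0.2467 0.113 ] F [ 0.1  0.3 -0.9] w 58.0 gf 20.0 t 39.3
turn [ 0.01 -0.01 -0.04] dp [-0.11 -0.16  0.73]
```

>>> arm_command(dp=[[-0.1,-0.15,0],[0,0,0],[0,0,0]], angular=[[0,0,-0.04],[0,0,0],[0,0,0]], claw=[0.5,0.5,0.5])

```text
clock: 39.6
position: [0.4415, 0.2515, 0.1127]
ee_rot: [-3.105, -0.1, -0.412]
force: [0.5, -0.3, -2.0]
width: 0.628
gripper_force: 20.0
```

Run:
```python
from h import *
plan((ramp(.110,.0375),RYAW,-15))
```

```text
at [0.4415 0.2515 0.1127] F [ 0.5 -0.3 -2. ] w 57.8 gf 20.0 t 39.6
turn [ 0.   -0.01  0.01] dp [-0.    0.04  0.74]
```

>>> arm_command(dp=[[0,0.03,0.25],[0,0,0.25],[0,0,0.15],[0,0,0],[0,0,0]], angular=[[0,0,0],[0,0,0],[0,0,0],[0,0,0],[0,0,0]], claw=[0.5,0.5,0.5,0.5,0.5])

```text
clock: 40.1
position: [0.4458, 0.2503, 0.0963]
ee_rot: [-3.107, -0.099, -0.411]
force: [-0.4, -0.2, -1.0]
width: 0.627
gripper_force: 20.0
```

Run:
```python
from h import *
plan((ramp(.110,.0375),RYAW,-15))
```

```text
at [0.4458 0.2503 0.0963] F [-0.4 -0.2 -1. ] w 57.7 gf 20.0 t 40.1
turn [ 0.01 -0.01  0.01] dp [ 0.   -0.02  0.07]
```

>>> arm_command(dp=[[0,0,0.07],[0,0,0],[0,0,0],[0,0,0],[0,0,0],[0,0,0],[0,0,0],[0,0,0],[0,0,-0.5],[0,0,-1]], angular=[[0,0,0],[0,0,0],[0,0,0],[0,0,0],[0,0,0],[0,0,0],[0,0,0],[0,0,0],[0,0,0],[0,0,0]], claw=[0.5,0.5,1,1,1,1,1,1,1,1])

```text
clock: 41.1
position: [0.4359, 0.2491, 0.1303]
ee_rot: [-3.109, -0.099, -0.409]
force: [0.0, -0.4, 0.4]
width: 1.0
gripper_force: 0.0
```

>>> arm_command(dp=[[0,0,-1],[0,0,-1],[0,0,-1],[0,0,0],[0,0,0],[0,0,0],[0,0,0]], angular=[[0,0,0],[0,0,0],[0,0,0],[0,0,0],[0,-0.86,0.18],[0,-0.86,0.18],[0,0,0]], claw=[1,1,1,1,1,1,1])

```text
clock: 41.8
position: [0.4199, 0.2485, 0.2031]
ee_rot: [-3.136, -0.009, -0.006]
force: [0.8, 0.4, -0.5]
width: 0.998
gripper_force: 0.0
```

Run:
```python
from h import *
d=grab("top");P=cloud(d);W=white(d);cv2.imwrite("pics/t10.png",d["frame"][:,:,::-1])
for n,c in(("n2",(314,163)),("n3",(364,190))):
    uv=comp(W,c,18);print(n,onplane(d,uv,.07).mean(0).round(4),len(uv))
plan(([.608,-.277,.20],0,0))
```

```text
n2 [ 0.608  -0.2773  0.07  ] 287
n3 [ 0.5553 -0.4563  0.07  ] 158
at [0.4189 0.2479 0.2026] F [-0.5  0.3  0.9] w 91.8 gf 0.0 t 41.9
turn [-0.03 -0.04  0.04] dp [ 7.56 21.    0.1 ]
```

View pics/t10.png

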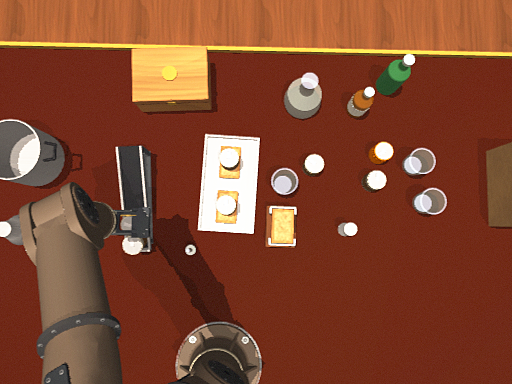

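The n3 tin has been knocked to (376,180). new2 is still at (314,163), the tray tins stand on their coasters, and old3 is at (132,245). Going to new2.

>>> arm_command(dp=[[0.35,0.96,0],[0.35,0.96,0],[0.35,0.96,0],[0.35,0.96,0],[0.35,0.96,0],[0.35,0.96,0],[0.35,0.96,0],[0.35,0.96,0],[0.35,0.96,0],[0.35,0.96,0]], angular=[[0,0,0.04],[0,0,0],[0,0,0],[0,0,0],[0,0,0],[0,0,0],[0,0,0],[0,0,0],[0,0,0],[0,0,0]], claw=[1,1,1,1,1,1,1,1,1,1])

```text
clock: 42.85
position: [0.505, 0.0085, 0.2018]
ee_rot: [-3.137, -0.008, -0.009]
force: [0.4, -0.3, 0.5]
width: 1.002
gripper_force: 0.0
```

>>> arm_command(dp=[[0.35,0.96,0],[0.35,0.96,0],[0.35,0.96,0],[0.35,0.96,0],[0.35,0.96,0],[0.35,0.96,0],[0.35,0.96,0],[0.35,0.96,0],[0.35,0.96,0],[0.35,0.96,0]], angular=[[0,0,0],[0,0,0],[0,0,0],[0,0,0],[0,0,0],[0,0,0],[0,0,0],[0,0,0],[0,0,0],[0,0,0]], claw=[1,1,1,1,1,1,1,1,1,1])

```text
clock: 43.85
position: [0.5937, -0.2306, 0.2008]
ee_rot: [-3.137, -0.007, -0.007]
force: [0.1, 1.0, 0.1]
width: 0.997
gripper_force: 0.0
```

>>> arm_command(dp=[[0.35,0.96,0],[0.25,0.84,0],[0,0,0]], angular=[[0,0,0],[0,0,0],[0,0,0]], claw=[1,1,1])

```text
clock: 44.15
position: [0.6083, -0.2784, 0.2006]
ee_rot: [-3.14, -0.001, -0.006]
force: [-0.7, -0.5, -0.3]
width: 1.002
gripper_force: 0.0
```

Run:
```python
from h import *
plan(([.609,-.277,.035],0,0))
d=grab("side");W=white(d)
uv=comp(W,(236,150),14);print(onplane(d,uv,.07).mean(0).round(4),len(uv))
d=grab("top");P=cloud(d)
# rack tins: white lids visible now
W=white(d);uv=comp(W,(132,244),10.5).astype(int);print("o3",np.median(P[uv[:,1],uv[:,0]],0).round(3))
uv=comp(W,(131,224),10.5).astype(int);print("n1",np.median(P[uv[:,1],uv[:,0]],0).round(3),len(uv))
b=blob(d,P,(376,180),(.06,.075),16);print("n3",b[0])
```

```text
at [ 0.6083 -0.2784  0.2006] F [-0.7 -0.5 -0.3] w 92.2 gf 0.0 t 44.1
turn [-0.01 -0.03  0.  ] dp [ 0.03 -0.06  6.62]
[ 0.6102 -0.2776  0.07  ] 189
o3 [0.361 0.246 0.106]
n1 [0.415 0.248 0.121] 315
n3 [ 5.625e-01 -4.662e-01  6.970e-02  2.940e-02  2.850e+02]
```

new1 sits right behind old3, as wanted. Descending on new2.

>>> arm_command(dp=[[0.03,-0.04,0.8],[0,0,0.8],[0,0,0.8],[0,0,0.8],[0,0,0.8],[0,0,0.8],[0,0,0.8],[0,0,0.6],[0,0,0.4],[0,0,0]], angular=[[0,0,0],[0,0,0],[0,0,0],[0,0,0],[0,0,0],[0,0,0],[0,0,0],[0,0,0],[0,0,0],[0,0,0]], claw=[1,1,1,1,1,1,1,1,1,1])

```text
clock: 45.25
position: [0.6104, -0.2722, 0.0352]
ee_rot: [-3.135, -0.008, -0.005]
force: [-0.3, 0.1, 1.7]
width: 1.002
gripper_force: 0.0
```

>>> arm_command(dp=[[0,0,0],[0,0,0],[0,0,0],[0,0,0],[0,0,0],[0,0,0],[0,0,0],[0,0,0],[0,0,0]], angular=[[0,0,0],[0,0,0],[0,0,0],[0,0,0],[0,0,0],[0,0,0],[0,0,0],[0,0,0],[0,0,0]], claw=[0.5,0.5,0.5,0.5,0.5,0.5,0.5,0.5,0.5])

```text
clock: 46.15
position: [0.6114, -0.274, 0.037]
ee_rot: [-3.137, -0.006, -0.01]
force: [-0.3, -1.9, 6.1]
width: 0.627
gripper_force: 20.0
```

>>> arm_command(dp=[[0,0,-0.5],[0,0,-1],[0,0,-1],[0,0,-1],[0,0,-1],[0,0,-1],[0,0,-1],[0,0,-1],[0,0,0]], angular=[[0,0,0],[0,0,0],[0,0,0],[0,0,0],[0,0,0],[0,0,0],[0,0,0],[0,0,0],[0,0,0]], claw=[0.5,0.5,0.5,0.5,0.5,0.5,0.5,0.5,0.5])

```text
clock: 47.05
position: [0.6113, -0.275, 0.2279]
ee_rot: [-3.137, -0.007, -0.016]
force: [0.3, -0.9, -1.4]
width: 0.63
gripper_force: 20.0
```

Run:
```python
from h import *
plan((ramp(.165,.115),RYAW,-15),(ramp(.165,.038),RYAW,-15))
```

```text
at [ 0.6113 -0.275   0.2279] F [ 0.3 -0.9 -1.4] w 58.0 gf 20.0 t 47.0
turn [ 0.02  1.68 -0.39] dp [ -4.26 -21.41   0.69]
turn [0. 0. 0.] dp [ 0.   -0.    3.08]
```

>>> arm_command(dp=[[0,0,0],[0,0,0],[-0.19,-0.97,0],[-0.19,-0.97,0],[-0.19,-0.97,0],[-0.19,-0.97,0],[-0.19,-0.97,0],[-0.19,-0.97,0],[-0.19,-0.97,0],[-0.19,-0.97,0]], angular=[[0.01,0.84,-0.2],[0.01,0.84,-0.19],[0,0,0],[0,0,0],[0,0,0],[0,0,0],[0,0,0],[0,0,0],[0,0,0],[0,0,0]], claw=[0.5,0.5,0.5,0.5,0.5,0.5,0.5,0.5,0.5,0.5])

```text
clock: 48.05
position: [0.56, -0.0816, 0.2136]
ee_rot: [-3.105, -0.097, -0.399]
force: [0.7, 1.0, -1.2]
width: 0.632
gripper_force: 20.0
```

>>> arm_command(dp=[[-0.19,-0.97,0],[-0.19,-0.97,0],[-0.19,-0.97,0],[-0.19,-0.97,0],[-0.19,-0.97,0],[-0.19,-0.97,0],[-0.19,-0.97,0],[-0.19,-0.97,0],[-0.19,-0.97,0],[-0.19,-0.97,0]], angular=[[0,0,0],[0,0,0],[0,0,0],[0,0,0],[0,0,0],[0,0,0],[0,0,0],[0,0,0],[0,0,0],[0,0,0]], claw=[0.5,0.5,0.5,0.5,0.5,0.5,0.5,0.5,0.5,0.5])

```text
clock: 49.05
position: [0.4989, 0.1569, 0.202]
ee_rot: [-3.106, -0.098, -0.399]
force: [0.2, -0.3, -1.6]
width: 0.63
gripper_force: 20.0
```

>>> arm_command(dp=[[-0.19,-0.97,0],[-0.19,-0.97,0],[-0.19,-0.97,0],[0,0,0],[0,0,0]], angular=[[0,0,0],[0,0,0],[0,0,0],[0,0,0],[0,0,0]], claw=[0.5,0.5,0.5,0.5,0.5])

```text
clock: 49.55
position: [0.481, 0.2279, 0.1985]
ee_rot: [-3.106, -0.1, -0.4]
force: [0.0, -0.5, -1.5]
width: 0.627
gripper_force: 20.0
```

Run:
```python
from h import *
plan((ramp(.165,.06),RYAW,-15),(ramp(.165,.038),RYAW,-15))
```

```text
at [0.481  0.2279 0.1985] F [ 0.  -0.5 -1.5] w 57.6 gf 20.0 t 49.5
turn [-0.    0.04  0.01] dp [-0.15 -1.    2.77]
turn [0. 0. 0.] dp [-0.   -0.    0.88]
```

>>> arm_command(dp=[[-0.15,-0.95,0],[0,0,0],[0,0,0.5],[0,0,0.7],[0,0,0.7],[0,0,0.5],[0,0,0.37],[0,0,0],[0,0,0]], angular=[[0,0.04,0],[0,0,0],[0,0,0],[0,0,0],[0,0,0],[0,0,0],[0,0,0],[0,0,0],[0,0,0]], claw=[0.5,0.5,0.5,0.5,0.5,0.5,0.5,0.5,0.5])

```text
clock: 50.45
position: [0.495, 0.2523, 0.1316]
ee_rot: [-3.104, -0.096, -0.411]
force: [-0.4, 0.7, -0.8]
width: 0.629
gripper_force: 20.0
```

Run:
```python
from h import *
plan((ramp(.165,.0375),RYAW,-15))
```

```text
at [0.495  0.2523 0.1316] F [-0.4  0.7 -0.8] w 57.9 gf 20.0 t 50.5
turn [-0.01 -0.01 -0.01] dp [-0.06 -0.07  0.92]
```

>>> arm_command(dp=[[0,-0.06,0],[0,0,0.3],[0,0,0.3],[0,0,0.2],[0,0,0],[0,0,0]], angular=[[0,0,0],[0,0,0],[0,0,0],[0,0,0],[0,0,0],[0,0,0]], claw=[0.5,0.5,0.5,0.5,0.5,0.5])

```text
clock: 51.05
position: [0.4999, 0.2542, 0.1118]
ee_rot: [-3.104, -0.097, -0.411]
force: [-0.3, 0.1, -1.5]
width: 0.63
gripper_force: 20.0
```

Run:
```python
from h import *
plan((ramp(.165,.0375),RYAW,-15))
```

```text
at [0.4999 0.2542 0.1118] F [-0.3  0.1 -1.5] w 57.9 gf 20.0 t 51.0
turn [-0.   -0.01 -0.  ] dp [-0.05 -0.    0.11]
```

>>> arm_command(dp=[[0,0,0.1],[0,0,0],[0,0,0],[0,0,0],[0,0,0],[0,0,0],[0,0,0],[0,0,0],[0,0,-0.5],[0,0,-1]], angular=[[0,0,0],[0,0,0],[0,0,0],[0,0,0],[0,0,0],[0,0,0],[0,0,0],[0,0,0],[0,0,0],[0,0,0]], claw=[0.5,0.5,1,1,1,1,1,1,1,1])

```text
clock: 52.05
position: [0.49, 0.2529, 0.1455]
ee_rot: [-3.106, -0.097, -0.408]
force: [-0.6, 0.7, 0.2]
width: 0.997
gripper_force: 0.0
```

>>> arm_command(dp=[[0,0,-1],[0,0,-1],[0,0,-1],[0,0,0],[0,0,0],[0,0,0],[0,0,0]], angular=[[0,0,0],[0,0,0],[0,0,0],[0,0,0],[-0.04,-0.86,0.21],[-0.04,-0.86,0.21],[0,0,0]], claw=[1,1,1,1,1,1,1])

```text
clock: 52.75
position: [0.4738, 0.2519, 0.2182]
ee_rot: [3.139, -0.008, 0.005]
force: [0.4, -0.2, -0.8]
width: 1.001
gripper_force: 0.0
```

Run:
```python
from h import *
plan(([.563,-.464,.21],0,0))
```

```text
at [0.4738 0.2519 0.2182] F [ 0.4 -0.2 -0.8] w 92.1 gf 0.0 t 52.8
turn [ 0.02 -0.02 -0.03] dp [ 3.57 28.64  0.33]
```

>>> arm_command(dp=[[0.12,0.96,0],[0.12,0.96,0],[0.12,0.96,0],[0.12,0.96,0],[0.12,0.96,0],[0.12,0.96,0],[0.12,0.96,0],[0.12,0.96,0],[0.12,0.96,0],[0.12,0.96,0]], angular=[[0,0,-0.03],[0,0,0],[0,0,0],[0,0,0],[0,0,0],[0,0,0],[0,0,0],[0,0,0],[0,0,0],[0,0,0]], claw=[1,1,1,1,1,1,1,1,1,1])

```text
clock: 53.75
position: [0.5015, 0.0115, 0.2187]
ee_rot: [3.138, 0.006, 0.01]
force: [0.5, 0.1, 0.9]
width: 0.998
gripper_force: 0.0
```

>>> arm_command(dp=[[0.12,0.96,0],[0.12,0.96,0],[0.12,0.96,0],[0.12,0.96,0],[0.12,0.96,0],[0.12,0.96,0],[0.12,0.96,0],[0.12,0.96,0],[0.12,0.96,0],[0.12,0.96,0]], angular=[[0,0,0],[0,0,0],[0,0,0],[0,0,0],[0,0,0],[0,0,0],[0,0,0],[0,0,0],[0,0,0],[0,0,0]], claw=[1,1,1,1,1,1,1,1,1,1])

```text
clock: 54.75
position: [0.5323, -0.2281, 0.2194]
ee_rot: [3.138, 0.005, 0.009]
force: [0.7, 0.1, 0.1]
width: 1.002
gripper_force: 0.0
```

>>> arm_command(dp=[[0.12,0.96,0],[0.12,0.96,0],[0.12,0.96,0],[0.12,0.96,0],[0.12,0.96,0],[0.12,0.96,0],[0.12,0.96,0],[0.12,0.96,0],[0.1,0.9,0],[0,0,0]], angular=[[0,0,0],[0,0,0],[0,0,0],[0,0,0],[0,0,0],[0,0,0],[0,0,0],[0,0,0],[0,0,0],[0,0,0]], claw=[1,1,1,1,1,1,1,1,1,1])

```text
clock: 55.75
position: [0.5582, -0.4451, 0.2198]
ee_rot: [3.136, -0.001, 0.006]
force: [0.3, -0.4, -0.4]
width: 1.002
gripper_force: 0.0
```

Run:
```python
from h import *
d=grab("top");P=cloud(d);W=white(d)
for n,c in(("o3",(132,244)),("n1",(131,224)),("n2",(128,204))):
    uv=comp(W,c,10.5).astype(int);print(n,np.median(P[uv[:,1],uv[:,0]],0).round(3),len(uv))
d=grab("side");save(d,"pics/s11.png");W=white(d)
# project expected n3 lid to side image
x=d["K"]@(d["R"]@[.563,-.464,.07]+d["t"]);c=x[:2]/x[2];print("px",c.round(0))
uv=comp(W,c,14);print("n3 side",onplane(d,uv,.07).mean(0).round(4),len(uv))
plan(([.563,-.464,.035],0,0))
```

```text
o3 [0.361 0.246 0.106] 323
n1 [0.415 0.248 0.122] 318
n2 [0.473 0.253 0.136] 327
px [272. 114.]
n3 side [ 0.5742 -0.4823  0.07  ] 232
at [ 0.5594 -0.4417  0.2198] F [-0.2  0.5  0.7] w 92.3 gf 0.0 t 55.9
turn [ 0.02 -0.03  0.01] dp [0.14 0.89 7.39]
```

View pics/s11.png

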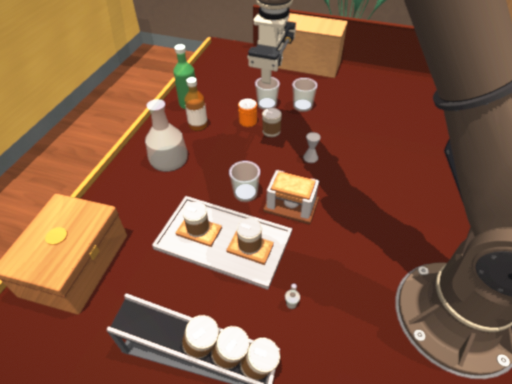

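new2 is in line in the rack ((201,335), (232,345), (262,357)), and the last tin's lid is at (272,115), matching the predicted pixel. Descending.

>>> arm_command(dp=[[0.14,0.89,0.4],[0,0,0.8],[0,0,0.8],[0,0,0.8],[0,0,0.8],[0,0,0.8],[0,0,0.8],[0,0,0],[0,0,0]], angular=[[0.02,-0.02,0],[0,0,0],[0,0,0],[0,0,0],[0,0,0],[0,0,0],[0,0,0],[0,0,0],[0,0,0]], claw=[1,1,1,1,1,1,1,1,1])

```text
clock: 56.75
position: [0.5643, -0.4628, 0.0907]
ee_rot: [-3.141, -0.007, -0.003]
force: [-0.7, 0.1, 0.4]
width: 0.998
gripper_force: 0.0
```

Run:
```python
from h import *
plan(([.563,-.464,.035],0,0))
```

```text
at [ 0.5643 -0.4628  0.0907] F [-0.7  0.1  0.4] w 91.8 gf 0.0 t 56.8
turn [-0.01 -0.01  0.03] dp [-0.05  0.05  2.23]
```

>>> arm_command(dp=[[-0.04,0.04,0.6],[0,0,0.6],[0,0,0.6],[0,0,0.4],[0,0,0]], angular=[[0,0,0],[0,0,0],[0,0,0],[0,0,0],[0,0,0]], claw=[1,1,1,1,1])

```text
clock: 57.25
position: [0.562, -0.4639, 0.0328]
ee_rot: [-3.139, -0.005, 0.001]
force: [-0.5, -0.2, -1.1]
width: 0.996
gripper_force: 0.0
```

>>> arm_command(dp=[[0,0,0],[0,0,0],[0,0,0],[0,0,0],[0,0,0],[0,0,0],[0,0,0],[0,0,0],[0,0,0]], angular=[[0,0,0],[0,0,0],[0,0,0],[0,0,0],[0,0,0],[0,0,0],[0,0,0],[0,0,0],[0,0,0]], claw=[0.5,0.5,0.5,0.5,0.5,0.5,0.5,0.5,0.5])

```text
clock: 58.15
position: [0.5633, -0.4652, 0.0358]
ee_rot: [-3.141, -0.005, -0.005]
force: [-0.3, 0.7, 5.1]
width: 0.63
gripper_force: 20.0
```

>>> arm_command(dp=[[0,0,-0.5],[0,0,-1],[0,0,-1],[0,0,-1],[0,0,-1],[0,0,-1],[0,0,-1],[0,0,-1],[0,0,0]], angular=[[0,0,0],[0,0,0],[0,0,0],[0,0,0],[0,0,0],[0,0,0],[0,0,0],[0,0,0],[0,0,0]], claw=[0.5,0.5,0.5,0.5,0.5,0.5,0.5,0.5,0.5])

```text
clock: 59.05
position: [0.5634, -0.4662, 0.2271]
ee_rot: [3.139, 0.005, 0.01]
force: [0.6, 0.3, -0.9]
width: 0.627
gripper_force: 20.0
```

Run:
```python
from h import *
plan((ramp(.223,.115),RYAW,-15),(ramp(.223,.038),RYAW,-15))
```

```text
at [ 0.5634 -0.4662  0.2271] F [ 0.6  0.3 -0.9] w 57.7 gf 20.0 t 59.0
turn [ 0.07  1.7  -0.39] dp [  0.37 -28.92   1.27]
turn [0. 0. 0.] dp [-0.   -0.    3.08]
```

>>> arm_command(dp=[[0,0,0],[0,0,0],[0,-0.96,0],[0,-0.96,0],[0,-0.96,0],[0,-0.96,0],[0,-0.96,0],[0,-0.96,0],[0,-0.96,0],[0,-0.96,0]], angular=[[0.03,0.85,-0.2],[0.04,0.85,-0.19],[0,0,0],[0,0,0],[0,0,0],[0,0,0],[0,0,0],[0,0,0],[0,0,0],[0,0,0]], claw=[0.5,0.5,0.5,0.5,0.5,0.5,0.5,0.5,0.5,0.5])

```text
clock: 60.05
position: [0.5497, -0.2719, 0.2227]
ee_rot: [-3.102, -0.096, -0.399]
force: [0.3, -1.2, -1.5]
width: 0.627
gripper_force: 20.0
```

>>> arm_command(dp=[[0,-0.96,0],[0,-0.96,0],[0,-0.96,0],[0,-0.96,0],[0,-0.96,0],[0,-0.96,0],[0,-0.96,0],[0,-0.96,0],[0,-0.96,0],[0,-0.96,0]], angular=[[0,0,0],[0,0,0],[0,0,0],[0,0,0],[0,0,0],[0,0,0],[0,0,0],[0,0,0],[0,0,0],[0,0,0]], claw=[0.5,0.5,0.5,0.5,0.5,0.5,0.5,0.5,0.5,0.5])

```text
clock: 61.05
position: [0.5345, -0.0328, 0.2237]
ee_rot: [-3.103, -0.097, -0.399]
force: [-0.6, -1.1, -1.1]
width: 0.632
gripper_force: 20.0
```

>>> arm_command(dp=[[0,-0.96,0],[0,-0.96,0],[0,-0.96,0],[0,-0.96,0],[0,-0.96,0],[0,-0.96,0],[0,-0.96,0],[0,-0.96,0],[0,-0.96,0],[0,-0.96,0]], angular=[[0,0,0],[0,0,0],[0,0,0],[0,0,0],[0,0,0],[0,0,0],[0,0,0],[0,0,0],[0,0,0],[0,0,0]], claw=[0.5,0.5,0.5,0.5,0.5,0.5,0.5,0.5,0.5,0.5])

```text
clock: 62.05
position: [0.5195, 0.2063, 0.2246]
ee_rot: [-3.104, -0.097, -0.399]
force: [0.8, 0.9, -1.2]
width: 0.63
gripper_force: 20.0
```

Run:
```python
from h import *
plan((ramp(.223,.06),RYAW,-15),(ramp(.223,.038),RYAW,-15))
```

```text
at [0.5195 0.2063 0.2246] F [ 0.8  0.9 -1.2] w 58.0 gf 20.0 t 62.0
turn [-0.02  0.04 -0.01] dp [ 0.46 -1.96  3.39]
turn [0. 0. 0.] dp [-0.   -0.    0.88]
```

>>> arm_command(dp=[[0.2,-0.9,0],[0.2,-0.9,0],[0,-0.05,0],[0,0,0.5],[0,0,0.7],[0,0,0.7],[0,0,0.7],[0,0,0.4],[0,0,0],[0,0,0]], angular=[[-0.02,0.04,0],[0,0,0],[0,0,0],[0,0,0],[0,0,0],[0,0,0],[0,0,0],[0,0,0],[0,0,0],[0,0,0]], claw=[0.5,0.5,0.5,0.5,0.5,0.5,0.5,0.5,0.5,0.5])

```text
clock: 63.05
position: [0.5468, 0.2529, 0.1555]
ee_rot: [-3.105, -0.095, -0.411]
force: [0.2, 0.4, -1.1]
width: 0.625
gripper_force: 20.0
```

Run:
```python
from h import *
plan((ramp(.223,.0370),RYAW,-15))
```

```text
at [0.5468 0.2529 0.1555] F [ 0.2  0.4 -1.1] w 57.5 gf 20.0 t 63.0
turn [ 0.   -0.01 -0.01] dp [ 0.01 -0.17  1.33]
```

>>> arm_command(dp=[[0,-0.16,0],[0,0,0.3],[0,0,0.3],[0,0,0],[0,0,0]], angular=[[0,0,0],[0,0,0],[0,0,0],[0,0,0],[0,0,0]], claw=[0.5,0.5,0.5,0.5,0.5])

```text
clock: 63.55
position: [0.5504, 0.2577, 0.1407]
ee_rot: [-3.105, -0.096, -0.411]
force: [0.3, 0.3, -1.8]
width: 0.627
gripper_force: 20.0
```

Run:
```python
from h import *
plan((ramp(.223,.0370),RYAW,-15))
```

```text
at [0.5504 0.2577 0.1407] F [ 0.3  0.3 -1.8] w 57.7 gf 20.0 t 63.5
turn [ 0.   -0.01 -0.01] dp [0.02 0.01 0.72]
```

>>> arm_command(dp=[[0,0,0.25],[0,0,0.25],[0,0,0.12],[0,0,0],[0,0,0]], angular=[[0,0,0],[0,0,0],[0,0,0],[0,0,0],[0,0,0]], claw=[0.5,0.5,0.5,0.5,0.5])

```text
clock: 64.05
position: [0.5546, 0.2581, 0.126]
ee_rot: [-3.104, -0.096, -0.411]
force: [-0.4, 0.2, -1.3]
width: 0.63
gripper_force: 20.0
```

Run:
```python
from h import *
plan((ramp(.223,.0370),RYAW,-15))
```

```text
at [0.5546 0.2581 0.126 ] F [-0.4  0.2 -1.3] w 57.9 gf 20.0 t 64.0
turn [-0.   -0.01 -0.01] dp [0.01 0.02 0.11]
```

>>> arm_command(dp=[[0,0,0.08],[0,0,0],[0,0,0],[0,0,0],[0,0,0],[0,0,0],[0,0,0],[0,0,0],[0,0,-0.5],[0,0,-1]], angular=[[0,0,0],[0,0,0],[0,0,0],[0,0,0],[0,0,0],[0,0,0],[0,0,0],[0,0,0],[0,0,0],[0,0,0]], claw=[0.5,0.5,1,1,1,1,1,1,1,1])

```text
clock: 65.05
position: [0.5444, 0.2568, 0.1599]
ee_rot: [-3.107, -0.096, -0.408]
force: [0.1, 0.2, 0.8]
width: 1.0
gripper_force: 0.0
```

>>> arm_command(dp=[[0,0,-1],[0,0,-1],[0,0,-1],[0,0.9,0],[0,0.9,0],[0,0.9,0],[0,0.9,0],[0,0.9,0],[0,0.9,0],[0,0,0]], angular=[[0,0,0],[0,0,0],[0,0,0],[0,0,0],[0,0,0],[0,0,0],[0,0,0],[0,0,0],[0,0,0],[0,0,0]], claw=[1,1,1,1,1,1,1,1,1,1])

```text
clock: 66.05
position: [0.5342, 0.118, 0.2337]
ee_rot: [-3.105, -0.088, -0.412]
force: [1.1, 0.0, 0.1]
width: 1.0
gripper_force: 0.0
```

>>> arm_command(dp=[[0,0.9,0],[0,0.9,0],[0,0.9,0],[0,0.9,0],[0,0.9,0],[0,0.9,0],[0,0.9,0],[0,0,0],[0,0,0],[0,0,0]], angular=[[0,0,0],[0,0,0],[0,0,0],[0,0,0],[0,0,0],[0,0,0],[0,0,0],[0,0,0],[0,0,0],[0,0,0]], claw=[1,1,1,1,1,1,1,1,1,1])

```text
clock: 67.05
position: [0.5439, -0.0342, 0.2328]
ee_rot: [-3.103, -0.098, -0.411]
force: [-0.4, 0.2, -0.4]
width: 1.0
gripper_force: 0.0
```

Run:
```python
from h import *
d=grab("top");P=cloud(d);W=white(d)
for n,c in(("o3",(132,244)),("n1",(131,224)),("n2",(128,204)),("n3",(126,183))):
    uv=comp(W,c,10.5).astype(int);print(n,np.median(P[uv[:,1],uv[:,0]],0).round(3),len(uv))
a=cv2.resize(d["frame"][120:270,90:390,::-1],None,fx=2.6,fy=2.6);s=grab("side");cv2.imwrite("pics/f.png",a)
cv2.imwrite("pics/f2.png",s["frame"][:,:,::-1]);print(arm.observe()["position"])
```

```text
o3 [0.361 0.246 0.106] 328
n1 [0.415 0.249 0.121] 319
n2 [0.473 0.253 0.136] 336
n3 [0.529 0.257 0.151] 326
[ 0.5438539  -0.03426495  0.23265964]
```

View pics/f2.png

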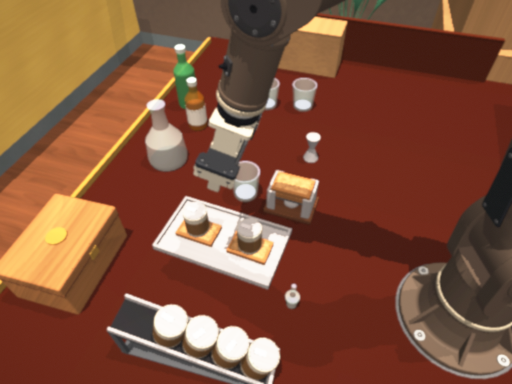

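Four tins stand in file in the rack ((170,325) to (262,357)), both tray tins stand on their coasters, the caddy is intact, and the gripper is clear. Handing in.

```bash
python3 -c "
from cell import arm; print(arm.sign_off())"
```

```text
the job is handed in; nothing more can be done
None
```

The tray is set and the job is handed in: two coasters lie on the tray with an old tin on each, and the third old tin is at the front of the rack with all three new tins in file behind it. The sign-off did not return a verdict.

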